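# Ready the painting board

### The job

Make the painting board at the dye table ready for the next colour. First lay each wet brush from the board on the drying rack, flat across both rails (brushes side by side) with its bristles hanging free past a rail; then take the scraper block by its red rib, set its sole on the board and wipe every loose paint chip off the end of the board into the blue trough. After that stand the scraper upright and centred along the top of its narrow ledge, and last, stand the full one of the two white jars (they look alike: feel which is heavier) upright on the middle of the board, with the empty one left or put back where it stood; do not handle the chips with the fingers, and leave the two bottles and the bowl alone.

Things in the scene. Friction and masses are not known exactly. Their poses are not given: they have to be found in the camera images.
- board: White painting board, fixed, a slab 240 (its x) x 300 (its y) mm whose flat top is 36 mm above the table; origin on the table under the centre of the slab. Along both x edges runs a wooden rim 10 mm wide that rises 8 mm above the top, leaving a clear strip 220 mm wide; the end at y = -150 mm is open and without rim; at the end y = +150 mm the top drops straight into the blue catch trough
- trough (a point): Centre of the floor of the blue catch trough that adjoins the board's +y end: inside 230 (board x) x 80 (board y) mm, floor 5 mm above the table, walls 44 mm above the table; its axes are the board's
- rack: Drying rack, fixed: light wooden base 110 x 170 mm with two parallel steel rails along its y axis, each 10 mm wide and 170 mm long, centred at x = -28 and +28 mm, tops 60 mm above the table (nothing but the base, 12 mm thick, between and below them; posts at the rail ends). Origin on the table under its centre
- ledge: Scraper ledge, fixed: wooden bar 150 (its x) x 28 (its y) mm, its flat top 50 mm above the table, on a foot 160 x 80 mm, 10 mm thick. Origin on the table under its centre
- scraper: Scraper block, 0.22 kg: wooden block with black rubber sole, 120 (its x) x 30 (its y) x 30 mm high, with a red grip rib on top, 90 (x) x 20 (y) mm, from 30 to 65 mm above the sole. Origin at the centre of the sole, z up. Starts standing on the table
- brush0: Wet flat brush with yellow handle, 180 mm long along its x axis, 60 g, lying on the board at the start; may be absent. Handle x = -90 to +25 mm, 18 wide x 16 mm high; steel ferrule x = 25 to 45 mm, 30 wide; black bristle head x = 45 to 90 mm, 36 wide. Origin under the middle of its length (its centre of mass), on its underside, z up
- brush0_root (a point): Root of the bristles of brush0: 45 mm along its x axis from its origin, 8 mm above its underside
- brush1: Wet flat brush with brown wooden handle, 180 mm long along its x axis, 60 g, lying on the board at the start; may be absent. Handle x = -90 to +25 mm, 18 wide x 16 mm high; steel ferrule x = 25 to 45 mm, 30 wide; black bristle head x = 45 to 90 mm, 36 wide. Origin under the middle of its length (its centre of mass), on its underside, z up
- brush1_root (a point): Root of the bristles of brush1: 45 mm along its x axis from its origin, 8 mm above its underside
- brush2: Wet flat brush with blue handle, 180 mm long along its x axis, 60 g, lying on the board at the start; may be absent. Handle x = -90 to +25 mm, 18 wide x 16 mm high; steel ferrule x = 25 to 45 mm, 30 wide; black bristle head x = 45 to 90 mm, 36 wide. Origin under the middle of its length (its centre of mass), on its underside, z up
- brush2_root (a point): Root of the bristles of brush2: 45 mm along its x axis from its origin, 8 mm above its underside
- chip0: Loose flake of hardened paint, red, 34 x 26 x 8 mm, 15 g, lying on the board; may be absent. Origin at the centre of its underside
- chip1: Loose flake of hardened paint, orange, 34 x 26 x 8 mm, 15 g, lying on the board; may be absent. Origin at the centre of its underside
- chip2: Loose flake of hardened paint, dark red, 34 x 26 x 8 mm, 15 g, lying on the board; may be absent. Origin at the centre of its underside
- chip3: Loose flake of hardened paint, green, 34 x 26 x 8 mm, 15 g, lying on the board; may be absent. Origin at the centre of its underside
- chip4: Loose flake of hardened paint, blue, 34 x 26 x 8 mm, 15 g, lying on the board; may be absent. Origin at the centre of its underside
- chip5: Loose flake of hardened paint, yellow, 34 x 26 x 8 mm, 15 g, lying on the board; may be absent. Origin at the centre of its underside
- bottle0: White bottle, blue label, 56 mm across, 120 mm high, a bystander; origin under its centre
- bottle1: White bottle, red label, 56 mm across, 120 mm high, a bystander; origin under its centre
- dish: Small white bowl, 80 mm across, 30 mm high, a bystander; origin under its centre
- jar0: One of two dye jars that look exactly alike, opaque white with a black lid, 52 mm across, 90 mm high, standing on the table; one is full (about 0.45 kg), the other empty (about 0.12 kg), and they change places from start to start. Origin under its centre, z up
- jar1: One of two dye jars that look exactly alike, opaque white with a black lid, 52 mm across, 90 mm high, standing on the table; one is full (about 0.45 kg), the other empty (about 0.12 kg), and they change places from start to start. Origin under its centre, z up
Not all that is in view belongs to the job. What is shaped like the jar0 but pink or purple is not meant.

How it is judged:
On the way, in this order (a step that is already met when the one before it is completed fails the run):
1. every brush present lies on the rack across both rails, bristles free (x of brush0 in the frame of rack between -0.025 and 0.025 m and y of brush0 in the frame of rack between -0.085 and 0.085 m and z of brush0 in the frame of rack between 0.05 and 0.07 m and angle between each of brush0, brush1, brush2's own z axis and vertical below 0.12 rad and angle between the x axis of each of brush0, brush1, brush2 and the x axis of rack, either way round below 0.4 rad and linear speed of each of brush0, brush1, brush2 below 0.03 m/s and (x of brush0_root in the frame of rack above 0.033 m or x of brush0_root in the frame of rack below -0.033 m) and x of brush1 in the frame of rack between -0.025 and 0.025 m and y of brush1 in the frame of rack between -0.085 and 0.085 m and z of brush1 in the frame of rack between 0.05 and 0.07 m and (x of brush1_root in the frame of rack above 0.033 m or x of brush1_root in the frame of rack below -0.033 m) and x of brush2 in the frame of rack between -0.025 and 0.025 m and y of brush2 in the frame of rack between -0.085 and 0.085 m and z of brush2 in the frame of rack between 0.05 and 0.07 m and (x of brush2_root in the frame of rack above 0.033 m or x of brush2_root in the frame of rack below -0.033 m)), for 0.2 s.
2. the scraper is down on the board, sole within 8 mm of its top (x of scraper in the frame of board between -0.11 and 0.11 m and y of scraper in the frame of board between -0.175 and 0.155 m and z of scraper in the frame of board between 0.028 and 0.044 m and angle between scraper's own z axis and vertical below 0.2 rad), for 0.2 s.
3. every chip present lies in the trough (x of chip0 in the frame of board between -0.12 and 0.12 m and y of chip0 in the frame of board between 0.135 and 0.235 m and z of each of chip0, chip1, chip2, chip3, chip4, chip5 in the frame of board below 0.034 m and x of chip1 in the frame of board between -0.12 and 0.12 m and y of chip1 in the frame of board between 0.135 and 0.235 m and x of chip2 in the frame of board between -0.12 and 0.12 m and y of chip2 in the frame of board between 0.135 and 0.235 m and x of chip3 in the frame of board between -0.12 and 0.12 m and y of chip3 in the frame of board between 0.135 and 0.235 m and x of chip4 in the frame of board between -0.12 and 0.12 m and y of chip4 in the frame of board between 0.135 and 0.235 m and x of chip5 in the frame of board between -0.12 and 0.12 m and y of chip5 in the frame of board between 0.135 and 0.235 m), for 0.2 s.
4. the scraper stands on its ledge (x of scraper in the frame of ledge between -0.03 and 0.03 m and y of scraper in the frame of ledge between -0.013 and 0.013 m and z of scraper in the frame of ledge between 0.044 and 0.058 m and angle between scraper's own z axis and vertical below 0.1 rad and angle between the x axis of scraper and the x axis of ledge, either way round below 0.2 rad and linear speed of scraper below 0.03 m/s), for 0.2 s.
5. the full jar stands on the board (x of jar1 in the frame of board between -0.085 and 0.085 m and y of jar1 in the frame of board between -0.125 and 0.125 m and z of jar1 in the frame of board between 0.03 and 0.042 m and angle between jar1's own z axis and vertical below 0.1 rad and linear speed of jar1 below 0.03 m/s), for 0.2 s.
At the end, for the whole second after the job is handed in: Brushes level on both rails (25 mm off mid-line, 0.4 rad off square), bristles past a rail; chips in the trough; scraper upright on the ledge (30 mm along, 13 mm across, 0.2 rad); full jar upright on the board, empty one upright within 50 mm of its start; all at rest (all of step 1 and all of step 3 and all of step 4 and all of step 5 and distance of jar0 from where it was at the start of the episode below 0.05 m and angle between jar0's own z axis and vertical below 0.1 rad); the robot touches nothing.
It fails at once if the fingers touch a chip (over 3 N) (contact force between the fingers and chip0 above 3 N or contact force between the fingers and chip1 above 3 N or contact force between the fingers and chip2 above 3 N or contact force between the fingers and chip3 above 3 N or contact force between the fingers and chip4 above 3 N or contact force between the fingers and chip5 above 3 N).
It fails at once if a bystander (bottle, bowl) is moved more than 30 mm (distance of any of bottle0, bottle1, dish from where it was at the start of the episode above 0.03 m).
Of brush0, brush1, brush2 only 2 to 3 are there at a start; the rules pass over those that are not, and their reading is None.
Of chip0, chip1, chip2, chip3, chip4, chip5 only 4 to 6 are there at a start; the rules pass over those that are not, and their reading is None.
At some moment in a run one of chip0, chip1, chip2, chip3, chip4, chip5 may be knocked a few centimetres aside while the robot is not near it.
Once in a run the grip may slacken for a moment while it holds something.
It also fails if it takes over 210 s, if anything falls off the work surface, if the arm or the gripper's body presses on something with over 40 N, if the wrist force passes 120 N, or if a joint passes its speed limit or range.

### The arm

A 6-joint arm with a two-finger parallel gripper is mounted at the origin on the work surface. World frame = base frame: x ahead of the robot, y to its left, z up, the work surface at z = 0. Lengths are in m, angles in rad, forces in N, time in s.
With the tool pointing down it reaches from about 0.25 to 0.725 m from the base axis. Payload 4 kg.
Tool frame: the origin (TCP) lies where the fingers leave the gripper's body, on its centre line; the fingertips stand 73 mm ahead of it and the grasp point (between the pads) lies 54 mm ahead of it (bot.tips_ahead is the z of the fingertips in the tool frame, in m); z points along the fingers, y is the direction in which the jaws open and shut (so a half turn about z gives the same grasp; the last joint's range is limited). The gripper opens to 85 mm and grips with 20 to 120 N. Pads are 22 mm wide; open, the fingers measure 114 mm over their backs; the gripper's body (76 mm by 85 mm) begins 54 mm behind the grasp point. The pads swing forward as they close: fully open they stand 13 mm farther back than shut.
Start: joints at [1.138, 0.241, 0.005, 1.335, 0, 1.571], TCP at [0.21, 0.454, 0.304] pointing down, gripper open.
Joint ranges: [-2.72, 2.72], [-1.05, 1.87], [-1.09, 1.28], [-1.99, 2.15], [-1.42, 1.44], [-3.14, 3.14]. Speed limits (rad/s): [2.79, 2.79, 3.14, 3.14, 3.14, 3.14].

### API

Orientations are given as a unit quaternion [x, y, z, w].
In Python, from workcell import readout, camera, get_calibration, order, bot gives the robot as it stands.
- The arm moves only by the tool send_rows, never from a script. Its argument "moves" is a list of rows, each a list of 3 entries, a list of its own where there are three numbers: the shift along the tool's x, y, z in mm, then the turn, a rotation vector about the tool's x, y, z in rad, then the finger opening in mm, from 0 to 85.4. In form: [[[dx, dy, dz], [ax, ay, az], grip], ...]. A call has 1 to 12 rows; each row is the pose to reach, as a shift and turn from the pose measured when the call began, along the tool's axes at that moment; what a row does not reach only later rows make up. A row lasts 1/12 s, in which the tool goes at most 41.7 mm and 7.16 degrees, less where a joint would pass 70% of its speed; a pose out of reach is approached as far as the arm can. A call with a gripper value outside its range is refused whole. The fingers move at their own pace and stop on an object; the grip force is fixed at half the most. Time passes only in rows, so rows that repeat a pose let the fingers close. It gives the time, the measured TCP pose, the force and the opening at its end, in the units of the state.
- readout.get_obs(): the state, without advancing time (a new reading comes with each control period).
- camera(name): name is "side" or "top" or "wrist"; returns the picture (400x640x3 uint8, red, green, blue); there is no depth.
- get_calibration(name): a dict with "fx", "fy", "cx", "cy" (pixels), "k1" (the pictures are not rectified: a ray, as slopes to the right and down, at radius r is drawn at 1 + k1 r^2 times it, then the intrinsics apply), "R" (3x3) and "t" (3): a world point X has camera coordinates R X + t. Camera axes: x right, y down, z forward; pixel columns grow to the right and rows downward; lengths in m; the calibration is good to about 2 mm. A picture is of the moment at which its call begins: read the wrist's pose just before it. get_calibration takes no time and is no camera call; for the wrist camera it gives the pose at the moment of the call.
- order.job_done(): hands the job in, once; it reports no verdict.
The state is a dict: "clock": time; "joint_pos": joint angles; "joint_vel": joint speeds; "tau": joint torques, N m; "eef_pos": TCP position; "tool_rot": TCP orientation; "ft_force": force on the tool from outside, world axes, zero at the start; "ft_torque": the same for the moment, N m; "grip_width": finger opening in m.
Only numpy, scipy, OpenCV 4.12 (cv2) and the standard library are available. Lean on these libraries where they do the work, as an engineer would, in place of code of your own. Each camera call takes 0.05 s, during which the arm holds its last target. There are 200 camera calls.

## Working session

There is one attempt and no reset: what is moved stays moved. The work goes in short steps, Python scripts to look and compute and a tool call to move; the robot and the scene stay as the last step left them, time stands still between calls to the robot, and variables do not carry over. Pictures are saved under pics/ and viewed, about 12 in all and at most 16, crops included, and the job is handed in when it is done.

Besides the shell and the picture viewer there is one more tool, called after ">>>" as name(argument=value, ...), one argument or row to a line, values as JSON. send_rows: Moves the arm, as the interface text tells. Its arguments: {"type":"object","properties":{"moves":{"type":"array","items":{"type":"array"}}},"required":["moves"]}

```bash
ls; mkdir -p pics
python3 - <<'E'
from workcell import readout,camera,get_calibration,bot
import cv2
print(readout.get_obs())
for n in ("top","side"):
    cv2.imwrite(f"pics/{n}0.png",camera(n)[:,:,::-1]); print(n,get_calibration(n))
E
```

```text
pics
{'clock': 0.0, 'joint_pos': array([ 1.13804250e+00,  2.41401997e-01,  3.69053779e-03,  1.33518888e+00,
       -3.32306650e-05,  1.57078268e+00]), 'joint_vel': array([-0.00055875, -0.00279985, -0.00015154,  0.00094331,  0.00121955,
       -0.00014981]), 'tau': array([-1.66303878e-03, -3.72321117e+01,  2.52405524e+01,  1.69740699e-02,
        3.51773885e-06,  1.07118274e-05]), 'eef_pos': array([0.20948699, 0.45345769, 0.30300542]), 'tool_rot': array([ 2.14685636e-01,  9.76682636e-01, -1.03104195e-03, -2.09637145e-04]), 'ft_force': array([-0.09718652,  0.18942464, -0.01243013]), 'ft_torque': array([ 0.02258447,  0.02438185, -0.08380291]), 'grip_width': 0.08539980056027968}
top {'fx': 486.26862379056854, 'fy': 486.26862379056854, 'cx': 315.452133432252, 'cy': 196.68942853942744, 'k1': 0.037151264377754775, 'R': array([[ 0.01422283, -0.99987007, -0.00758644],
       [-0.98263135, -0.01257286, -0.18514201],
       [ 0.18502257,  0.01008791, -0.98268249]]), 't': array([0.0790685 , 0.58469231, 1.36525888])}
side {'fx': 443.3385442240126, 'fy': 443.3385442240126, 'cx': 320.19530754740566, 'cy': 202.04431480753453, 'k1': 0.012376104960213023, 'R': array([[ 0.7731451 , -0.63375028, -0.02464206],
       [-0.37360298, -0.4236928 , -0.82516981],
       [ 0.51251094,  0.64718235, -0.56434701]]), 't': array([-0.41309558,  0.28625687,  0.78124312])}
```

Run:
```python
import cv2
for n in ("top","side"):
    a=cv2.imread(f"pics/{n}0.png"); cv2.imwrite(f"pics/{n}0b.png",cv2.resize(a,(800,500),interpolation=cv2.INTER_CUBIC))
```

```text
(no output)
```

View pics/top0b.png

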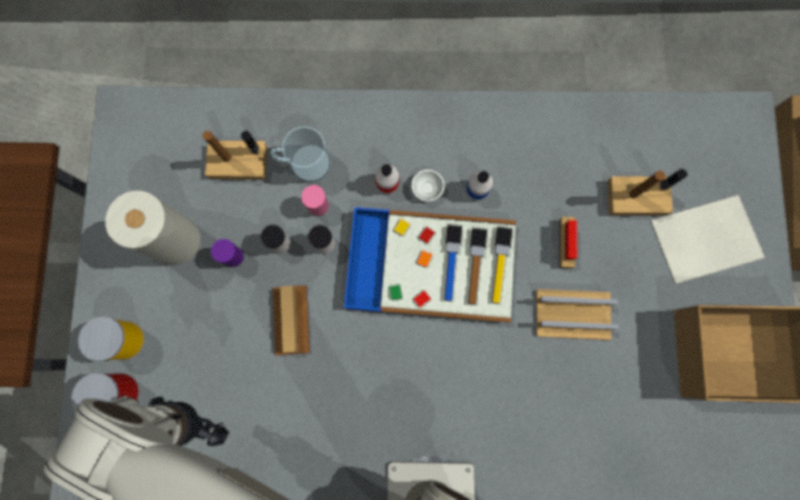

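View pics/side0b.png

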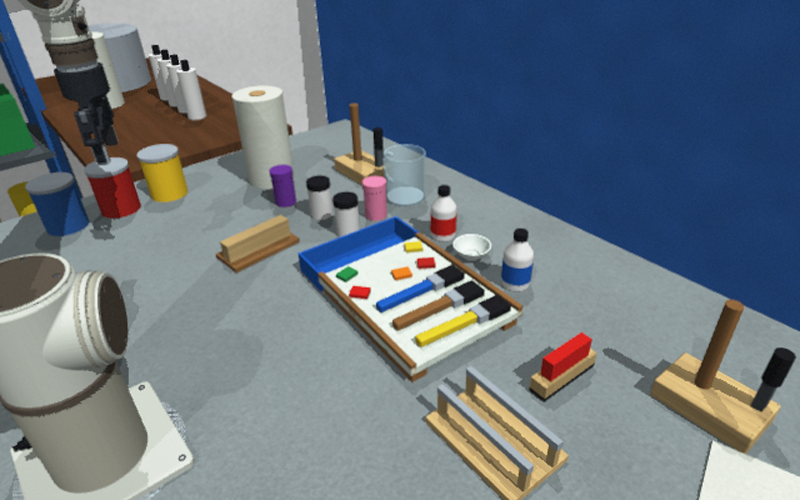

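```bash
cat > h.py <<'E'
import numpy as np, cv2
from workcell import readout,camera,get_calibration
from scipy.spatial.transform import Rotation as Ro
def K(c): return np.array([[c['fx'],0,c['cx']],[0,c['fy'],c['cy']],[0,0,1]]),np.array([c['k1'],0,0,0,0])
def proj(c,X):
    k,d=K(c); return cv2.projectPoints(np.atleast_2d(np.asarray(X,float)),cv2.Rodrigues(c['R'])[0],c['t'],k,d)[0][:,0]
def unproj(c,p,z):
    k,d=K(c); p=np.atleast_2d(np.asarray(p,float))
    u=cv2.undistortPoints(p[:,None],k,d)[:,0]; r=np.c_[u,np.ones(len(u))]@c['R']; o=-c['R'].T@c['t']
    return o+r*((z-o[2])/r[:,2])[:,None]
E
python3 - <<'E'
from h import *
c=get_calibration('top'); s=1/1.25
P={'board_end_corners(z.044 rims)':([[516,221],[511,320],[354,210],[346,310]],.044),
'rail top ends':([[538,300],[616,300],[538,325],[616,325]],.060),
'ledge corners .05':([[281,287],[305,287],[283,352],[306,352]],.05),
'ledge foot':([[275,287],[308,287],[277,355],[309,353]],.01),
'scraper rib top':([[567,220],[577,220],[568,260],[578,260]],.065),
'jar lids':([[273,238],[320,237]],.09),
'bottles top':([[387,171],[483,178]],.12),'dish':([[428,185]],.03),
'chips':([[401,227],[427,234],[424,259],[395,292],[422,298]],.044),
'brush ends blue, brown, yellow':([[454,226],[450,299],[479,229],[474,302],[503,228],[498,301]],.05)}
for k,(p,z) in P.items(): print(k,unproj(c,np.array(p)*s,z)[:,:2].round(3).tolist())
# segmentation
im=cv2.imread('pics/top0.png'); big=cv2.resize(im[150:300,250:510],None,fx=3,fy=3,interpolation=cv2.INTER_CUBIC)
hsv=cv2.cvtColor(im,cv2.COLOR_BGR2HSV)
m=((hsv[:,:,1]>130)&(hsv[:,:,2]>60)).astype('uint8')
n,l,st,ce=cv2.connectedComponentsWithStats(m)
for i in range(1,n):
    x,y,w,h,a=st[i]
    if 30<a<3000 and 200<ce[i][0]<520 and 120<ce[i][1]<300:
        hh=np.median(hsv[l==i],axis=0); r=cv2.minAreaRect(np.argwhere(l==i)[:,::-1].astype('float32'))
        print(a,ce[i].round(1),hh,unproj(c,ce[i],.044)[0,:2].round(4),[np.round(v,1) for v in r])
cv2.imwrite('pics/c1.png',big)
E
```

```text
board_end_corners(z.044 rims) [[0.649, -0.2], [0.416, -0.183], [0.671, 0.184], [0.434, 0.196]]
rail top ends [[0.461, -0.242], [0.464, -0.418], [0.405, -0.241], [0.408, -0.415]]
ledge corners .05 [[0.484, 0.348], [0.485, 0.292], [0.336, 0.336], [0.337, 0.284]]
ledge foot [[0.489, 0.37], [0.49, 0.292], [0.33, 0.357], [0.335, 0.283]]
scraper rib top [[0.648, -0.314], [0.648, -0.337], [0.554, -0.313], [0.554, -0.335]]
jar lids [[0.592, 0.364], [0.595, 0.257]]
bottles top [[0.745, 0.105], [0.731, -0.113]]
dish [[0.739, 0.008]]
chips [[0.631, 0.072], [0.615, 0.01], [0.555, 0.017], [0.477, 0.084], [0.464, 0.021]]
brush ends blue, brown, yellow [[0.634, -0.053], [0.462, -0.043], [0.627, -0.112], [0.455, -0.098], [0.631, -0.168], [0.459, -0.153]]
38 [310.1 151.2] [  1. 158.  83.] [0.7242 0.105 ] [array([309.7, 150.8]), array([ 4.7, 15. ]), np.float64(86.2)]
34 [378.7 155.6] [109.5 163.5  68. ] [ 0.713  -0.0999] [array([378.9, 155.5]), array([13.9,  4.5]), np.float64(30.3)]
2277 [292.4 207.4] [108. 214. 152.] [0.5529 0.1542] [array([292.3, 207.1]), array([28.6, 81.6]), np.float64(5.1)]
36 [32
[... 893 characters left out ...]
float64(5.7)]
227 [398.5 222.3] [ 25. 228. 211.] [ 0.5128 -0.1555] [array([398.6, 222.4]), array([ 6. , 37.7]), np.float64(6.7)]
468 [240.8 255.3] [ 15. 159. 115.] [0.4114 0.2995] [array([240.5, 255. ]), array([52.3,  9.4]), np.float64(87.4)]
63 [316.1 233.7] [ 69. 180. 131.] [0.4764 0.0836] [array([316. , 233.7]), array([9.2, 6.7]), np.float64(80.5)]
255 [222.2 256.6] [ 15. 152.  75.] [0.407  0.3527] [array([222.2, 256.5]), array([51.2,  5.6]), np.float64(87.6)]
88 [337.2 238.6] [  1. 212. 200.] [0.463  0.0225] [array([337.1, 238.7]), array([ 8. , 10.6]), np.float64(53.1)]
174 [355.9 251.6] [ 15.  145.  120.5] [ 0.4264 -0.0317] [array([356. , 251.6]), array([100.4,   1.9]), np.float64(5.0)]
```

View pics/c1.png

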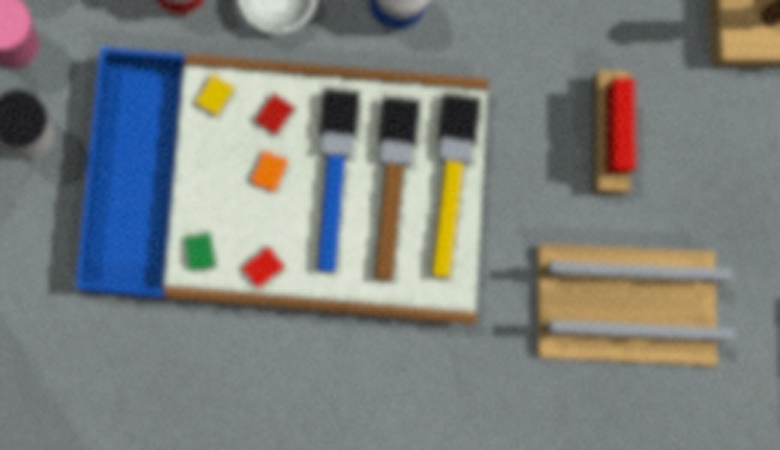

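```bash
cat >> h.py <<'E'
def state():
    o=readout.get_obs(); R=Ro.from_quat(o['tool_rot']).as_matrix()
    print('t %.2f tcp %s grip %.1f F %s j %s'%(o['clock'],o['eef_pos'].round(4),o['grip_width']*1e3,o['ft_force'].round(1),o['joint_pos'].round(2)))
    return o,R
def plan(wps,ahead=.054):
    """wps: (x,y,z of grasp point, jaw yaw: angle of tool y from world +y); prints tool shifts mm, rotvec"""
    o,R=state(); 
    for x,y,z,a in wps:
        best=None
        for b in (a,a+np.pi):
            Rd=np.column_stack([[-np.cos(b),-np.sin(b),0],[-np.sin(b),np.cos(b),0],[0,0,-1]])
            rv=Ro.from_matrix(R.T@Rd).as_rotvec()
            if best is None or np.linalg.norm(rv)<np.linalg.norm(best): best=rv
        p=np.array([x,y,z+ahead])
        print((x,y,z,round(a,3)),(1e3*R.T@(p-o['eef_pos'])).round(1).tolist(),best.round(3).tolist())
E
python3 - <<'E'
from h import *
c=get_calibration('top')
f=lambda L,z:unproj(c,np.array(L)/3.+[250-1/3,150-1/3],z)[:,:2]
b=f([[185,57],[488,80],[477,320],[165,290]],.044); print('rim outer',b.round(4).tolist())
print('yaws',[round(float(np.arctan2(-(q-p)[0],(q-p)[1])),4) for p,q in ((b[1],b[0]),(b[2],b[3]))],'sizes',[np.linalg.norm(b[i]-b[i-1]).round(4) for i in range(4)],'centre',b.mean(0).round(4))
for n,p in dict(blue=[359.8,220.6],brown=[379,223.6],yellow=[398.5,222.3]).items():
    print(n,unproj(c,p,.05)[0].round(4))
print('bristle heads',f([[340,110],[400,118],[460,115]],.05).round(4).tolist())
print('rails',f([[552,268],[720,274],[552,327],[720,333]],.06).round(4).tolist())
print('rack base',f([[538,246],[716,250],[538,355],[717,363]],.012).round(4).tolist())
plan([(.54,-.1,.25,-.06)])
E
```

```text
rim outer [[0.6703, 0.1005], [0.6505, -0.1986], [0.415, -0.1827], [0.4394, 0.1161]]
yaws [-0.066, -0.0813] sizes [np.float64(0.2314), np.float64(0.2998), np.float64(0.2361), np.float64(0.2998)] centre [ 0.5438 -0.0411]
blue [ 0.5156 -0.0426  0.05  ]
brown [ 0.5076 -0.0981  0.05  ]
yellow [ 0.5121 -0.1545  0.05  ]
bristle heads [[0.6173, -0.0523], [0.61, -0.1109], [0.6137, -0.1694]]
rails [[0.4642, -0.2518], [0.4609, -0.4095], [0.4085, -0.25], [0.4055, -0.4065]]
rack base [[0.4907, -0.25], [0.4893, -0.4235], [0.3843, -0.2467], [0.3796, -0.4185]]
t 0.10 tcp [0.2095 0.4535 0.3031] grip 85.5 F [-0.9  0.7 -0.2] j [1.14 0.24 0.   1.34 0.   1.57]
(0.54, -0.1, 0.25, -0.06) [-532.2, -363.9, -0.2] [-0.002, -0.0, -0.373]
```

>>> send_rows(
  moves=[
    [[-33, -22, 0], [0, 0, -0.1], 60],
    [[-66, -45, 0], [0, 0, -0.2], 60],
    [[-99, -68, 0], [0, 0, -0.3], 60],
    [[-132, -90, 0], [0, 0, -0.373], 60],
    [[-165, -113, 0], [0, 0, -0.373], 60],
    [[-198, -136, 0], [0, 0, -0.373], 60],
    [[-231, -158, 0], [0, 0, -0.373], 60],
    [[-264, -181, 0], [0, 0, -0.373], 60],
    [[-297, -204, 0], [0, 0, -0.373], 60],
    [[-330, -226, 0], [0, 0, -0.373], 60],
    [[-363, -249, 0], [0, 0, -0.373], 60],
    [[-396, -271, 0], [0, 0, -0.373], 60],
  ],
)

```text
clock: 1.1
eef_pos: [0.4557, 0.0393, 0.3034]
tool_rot: [0.03, 1.0, -0.001, -0.001]
ft_force: [0.7, 1.6, -0.4]
grip_width: 0.06
```

Run:
```python
from h import *
plan([(.54,-.1,.25,-.1)])
```

```text
t 1.10 tcp [0.4557 0.0393 0.3034] grip 60.0 F [ 0.7  1.6 -0.4] j [ 0.09  0.16 -0.1   1.31 -0.    0.15]
(0.54, -0.1, 0.25, -0.1) [-92.6, -134.0, -0.5] [-0.002, -0.001, 0.04]
```

>>> send_rows(
  moves=[
    [[-23, -33, 0], [0, 0, 0.04], 45],
    [[-46, -67, 0], [0, 0, 0.04], 45],
    [[-70, -100, 0], [0, 0, 0.04], 45],
    [[-93, -134, 0], [0, 0, 0.04], 45],
    [[-93, -134, 0], [0, 0, 0.04], 45],
  ],
)

```text
clock: 1.52
eef_pos: [0.543, -0.1059, 0.3017]
tool_rot: [0.054, 0.999, -0.002, -0.0]
ft_force: [0.3, 1.1, 0.2]
grip_width: 0.0455
```

Run:
```python
from h import *
state(); c=get_calibration('wrist'); a=camera('wrist')[:,:,::-1].copy()
np.savez('w1.npz',**c); cv2.imwrite('pics/w1raw.png',a)
cv2.imwrite('pics/w1.png',cv2.resize(a,(800,500)))
X=[]
for (x,y,yaw) in ((.548,-.0457,-.1),(.540,-.1022,-.12),(.544,-.1593,-.14)):
    for u in(-.09,0,.09): X.append([x+u*np.cos(yaw),y+u*np.sin(yaw),.052])
print((proj(c,X)*1.25).round().tolist())
```

```text
t 1.52 tcp [ 0.543  -0.1059  0.3017] grip 45.5 F [0.3 1.1 0.2] j [-0.19  0.35  0.15  1.37 -0.   -0.08]
[[481.0, 107.0], [476.0, 226.0], [471.0, 328.0], [406.0, 104.0], [404.0, 223.0], [403.0, 326.0], [333.0, 119.0], [334.0, 235.0], [336.0, 336.0]]
```

View pics/w1.png

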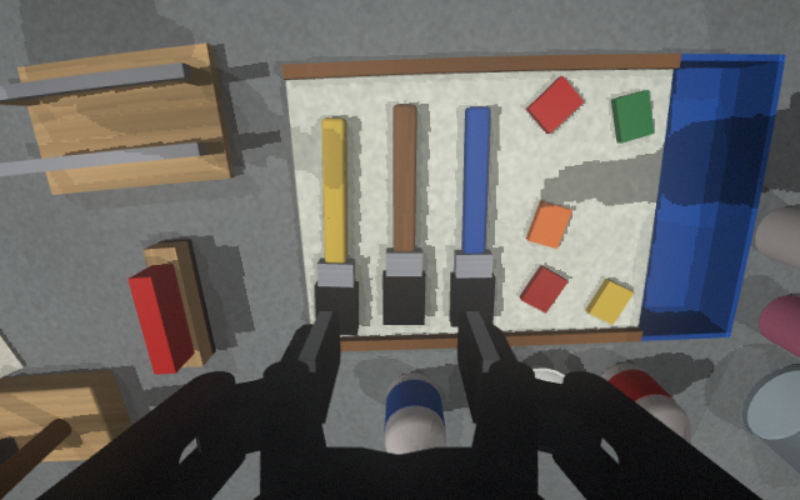

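Run:
```python
from h import *
plan([(.544,-.1593,.13,-.13),(.544,-.1593,.06,-.13)])
```

```text
t 1.57 tcp [ 0.5414 -0.1033  0.3018] grip 44.9 F [-0.3  1.1 -0.3] j [-0.19  0.35  0.14  1.37 -0.   -0.08]
(0.544, -0.1593, 0.13, -0.13) [-8.8, -55.2, 117.9] [-0.002, -0.003, 0.024]
(0.544, -0.1593, 0.06, -0.13) [-9.0, -55.1, 187.9] [-0.002, -0.003, 0.024]
```

>>> send_rows(
  moves=[
    [[-4, -25, 30], [0, 0, 0.024], 42],
    [[-9, -55, 60], [0, 0, 0.024], 42],
    [[-9, -55, 95], [0, 0, 0.024], 42],
    [[-9, -55, 130], [0, 0, 0.024], 42],
    [[-9, -55, 160], [0, 0, 0.024], 42],
    [[-9, -55, 180], [0, 0, 0.024], 42],
    [[-9, -55, 188], [0, 0, 0.024], 42],
    [[-9, -55, 188], [0, 0, 0.024], 42],
    [[-9, -55, 188], [0, 0, 0.024], 0],
    [[-9, -55, 188], [0, 0, 0.024], 0],
    [[-9, -55, 188], [0, 0, 0.024], 0],
    [[-9, -55, 188], [0, 0, 0.024], 0],
  ],
)

```text
clock: 2.57
eef_pos: [0.5453, -0.1594, 0.1161]
tool_rot: [0.065, 0.998, -0.001, 0.001]
ft_force: [-0.3, -0.1, 5.2]
grip_width: 0.0159
```

Run:
```python
from h import *
plan([(.544,-.1593,.15,-.13),(.438,-.387,.15,0),(.438,-.387,.085,0)])
```

```text
t 2.57 tcp [ 0.5453 -0.1594  0.1161] grip 15.9 F [-0.3 -0.1  5.2] j [-0.28  0.52 -0.1   0.95 -0.   -0.15]
(0.544, -0.1593, 0.15, -0.13) [1.2, -0.3, -87.9] [-0.002, 0.001, 0.001]
(0.438, -0.387, 0.15, 0) [77.0, -239.8, -87.5] [-0.002, 0.001, -0.129]
(0.438, -0.387, 0.085, 0) [77.0, -239.6, -22.5] [-0.002, 0.001, -0.129]
```

>>> send_rows(
  moves=[
    [[0, 0, -20], [0, 0, 0], 0],
    [[1, 0, -50], [0, 0, 0], 0],
    [[1, 0, -85], [0, 0, 0], 0],
    [[12, -35, -88], [0, 0, -0.04], 0],
    [[24, -70, -88], [0, 0, -0.08], 0],
    [[35, -105, -88], [0, 0, -0.129], 0],
    [[46, -140, -88], [0, 0, -0.129], 0],
    [[58, -175, -88], [0, 0, -0.129], 0],
    [[69, -210, -88], [0, 0, -0.129], 0],
    [[77, -240, -88], [0, 0, -0.129], 0],
    [[77, -240, -88], [0, 0, -0.129], 0],
    [[77, -240, -70], [0, 0, -0.129], 0],
  ],
)

```text
clock: 3.57
eef_pos: [0.4387, -0.3909, 0.1906]
tool_rot: [0.002, 1.0, -0.004, 0.004]
ft_force: [1.7, 0.3, -0.5]
grip_width: 0.0157
```

Run:
```python
from h import *
plan([(.438,-.387,.0865,0)]); c=get_calibration('wrist');a=camera('wrist')[:,:,::-1]
cv2.imwrite('pics/w2.png',cv2.resize(a,(640,400)))
# rails / base projected at their assumed places
print(proj(c,[[.463,-.25,.06],[.463,-.42,.06],[.407,-.25,.06],[.407,-.42,.06]]).round().tolist())
```

```text
t 3.57 tcp [ 0.4387 -0.3909  0.1906] grip 15.7 F [ 1.7  0.3 -0.5] j [-0.73  0.47  0.04  1.13 -0.   -0.72]
(0.438, -0.387, 0.0865, 0) [1.1, 4.3, 50.1] [-0.008, 0.008, -0.004]
[[527.0, 254.0], [278.0, 255.0], [543.0, 173.0], [274.0, 173.0]]
```

View pics/w2.png

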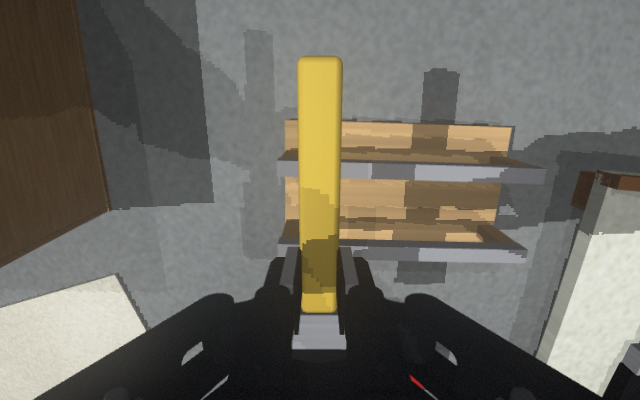

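>>> send_rows(
  moves=[
    [[1, 4, 25], [0, 0, 0], 0],
    [[1, 4, 42], [-0.004, 0.004, 0], 0],
    [[1, 4, 49], [-0.004, 0.004, 0], 0],
    [[1, 4, 49], [-0.004, 0.004, 0], 0],
    [[1, 4, 50], [-0.004, 0.004, 0], 0],
    [[1, 4, 50], [-0.004, 0.004, 0], 25],
    [[1, 4, 50], [-0.004, 0.004, 0], 30],
    [[1, 4, 50], [-0.004, 0.004, 0], 35],
    [[1, 4, 25], [-0.004, 0.004, 0], 35],
    [[1, 4, -10], [-0.004, 0.004, 0], 35],
    [[1, 4, -50], [-0.004, 0.004, 0], 40],
    [[1, 4, -50], [-0.004, 0.004, 0], 42],
  ],
)

```text
clock: 4.62
eef_pos: [0.439, -0.3862, 0.243]
tool_rot: [0.001, 1.0, -0.004, 0.004]
ft_force: [0.8, -0.5, 1.3]
grip_width: 0.042
```

Run:
```python
from h import *
plan([(.54,-.1022,.19,-.12),(.54,-.1022,.064,-.12)])
```

```text
t 4.62 tcp [ 0.439  -0.3862  0.243 ] grip 42.0 F [ 0.8 -0.5  1.3] j [-0.72  0.43  0.12  1.25 -0.   -0.72]
(0.54, -0.1022, 0.19, -0.12) [-100.3, 284.2, -2.3] [-0.007, 0.008, 0.118]
(0.54, -0.1022, 0.064, -0.12) [-99.4, 285.1, 123.7] [-0.007, 0.008, 0.118]
```

>>> send_rows(
  moves=[
    [[-13, 37, 0], [0, 0, 0.04], 42],
    [[-26, 74, 0], [0, 0, 0.08], 42],
    [[-39, 111, 0], [0, 0, 0.118], 42],
    [[-52, 148, 0], [0, 0, 0.118], 42],
    [[-65, 185, 0], [0, 0, 0.118], 42],
    [[-78, 222, 0], [0, 0, 0.118], 42],
    [[-90, 259, 10], [-0.007, 0.008, 0.118], 42],
    [[-100, 285, 30], [-0.007, 0.008, 0.118], 42],
    [[-100, 285, 60], [-0.007, 0.008, 0.118], 42],
    [[-100, 285, 60], [-0.007, 0.008, 0.118], 42],
  ],
)

```text
clock: 5.45
eef_pos: [0.5376, -0.0991, 0.1763]
tool_rot: [0.058, 0.998, 0.001, -0.005]
ft_force: [-1.6, 0.4, -1.2]
grip_width: 0.0418
```

Run:
```python
from h import *
plan([(.54,-.1022,.063,-.12)])
```

```text
t 5.45 tcp [ 0.5376 -0.0991  0.1763] grip 41.8 F [-1.6  0.4 -1.2] j [-0.18  0.42 -0.08  1.08  0.   -0.07]
(0.54, -0.1022, 0.063, -0.12) [-3.4, -2.8, 59.3] [0.001, -0.01, 0.004]
```

>>> send_rows(
  moves=[
    [[-3, -3, 30], [0, -0.01, 0], 42],
    [[-3, -3, 50], [0, -0.01, 0], 42],
    [[-3, -3, 59], [0, -0.01, 0], 42],
    [[-3, -3, 59], [0, -0.01, 0], 42],
    [[-3, -3, 59], [0, -0.01, 0], 0],
    [[-3, -3, 59], [0, -0.01, 0], 0],
    [[-3, -3, 59], [0, -0.01, 0], 0],
    [[-3, -3, 59], [0, -0.01, 0], 0],
    [[-3, -3, 40], [0, -0.01, 0], 0],
    [[-3, -3, 10], [0, -0.01, 0], 0],
    [[-3, -3, -25], [0, -0.01, 0], 0],
    [[-3, -3, -35], [0, -0.01, 0], 0],
  ],
)

```text
clock: 6.45
eef_pos: [0.543, -0.103, 0.2172]
tool_rot: [0.058, 0.998, -0.0, 0.005]
ft_force: [1.5, 0.2, 0.1]
grip_width: 0.0157
```

Run:
```python
from h import *
plan([(.438,-.335,.15,0),(.438,-.335,.089,0)])
```

```text
t 6.45 tcp [ 0.543  -0.103   0.2172] grip 15.7 F [1.5 0.2 0.1] j [-0.19  0.39 -0.02  1.15  0.   -0.07]
(0.438, -0.335, 0.15, 0) [77.5, -242.7, 12.5] [-0.0, 0.009, -0.116]
(0.438, -0.335, 0.089, 0) [78.0, -242.7, 73.5] [-0.0, 0.009, -0.116]
```

>>> send_rows(
  moves=[
    [[11, -35, 0], [0, 0, -0.04], 0],
    [[22, -70, 0], [0, 0, -0.08], 0],
    [[34, -105, 0], [0, 0.005, -0.116], 0],
    [[45, -140, 0], [0, 0.005, -0.116], 0],
    [[56, -175, 0], [0, 0.005, -0.116], 0],
    [[67, -210, 10], [0, 0.005, -0.116], 0],
    [[78, -243, 20], [0, 0.005, -0.116], 0],
    [[78, -243, 35], [0, 0.005, -0.116], 0],
    [[78, -243, 35], [0, 0.005, -0.116], 0],
  ],
)

```text
clock: 7.2
eef_pos: [0.4353, -0.3363, 0.179]
tool_rot: [0.002, 1.0, 0.001, 0.0]
ft_force: [-0.2, 0.9, -1.1]
grip_width: 0.016
```

Run:
```python
from h import *
plan([(.438,-.335,.0875,0)])
```

```text
t 7.20 tcp [ 0.4353 -0.3363  0.179 ] grip 16.0 F [-0.2  0.9 -1.1] j [-0.66  0.42 -0.07  1.08  0.   -0.65]
(0.438, -0.335, 0.0875, 0) [-2.7, 1.2, 37.5] [0.002, 0.001, -0.005]
```

>>> send_rows(
  moves=[
    [[-2, 1, 20], [0, 0, 0], 0],
    [[-2, 1, 32], [0, 0, 0], 0],
    [[-2, 1, 37], [0, 0, 0], 0],
    [[-2, 1, 37], [0, 0, 0], 0],
    [[-2, 1, 38], [0, 0, 0], 0],
    [[-2, 1, 38], [0, 0, 0], 25],
    [[-2, 1, 38], [0, 0, 0], 30],
    [[-2, 1, 38], [0, 0, 0], 35],
    [[-2, 1, 20], [0, 0, 0], 35],
    [[-2, 1, -15], [0, 0, 0], 35],
    [[-2, 1, -50], [0, 0, 0], 40],
    [[-2, 1, -60], [0, 0, 0], 42],
  ],
)

```text
clock: 8.2
eef_pos: [0.4393, -0.3365, 0.2446]
tool_rot: [0.002, 1.0, -0.001, 0.004]
ft_force: [0.9, -0.7, 0.9]
grip_width: 0.0416
```

Run:
```python
from h import *
plan([(.548,-.0457,.12,-.085)])
```

```text
t 8.20 tcp [ 0.4393 -0.3365  0.2446] grip 41.6 F [ 0.9 -0.7  0.9] j [-0.65  0.37  0.03  1.22  0.   -0.65]
(0.548, -0.0457, 0.12, -0.085) [-107.0, 291.5, 70.6] [-0.003, 0.008, 0.081]
```

>>> send_rows(
  moves=[
    [[-13, 36, 0], [0, 0, 0.04], 42],
    [[-26, 72, 0], [0, 0, 0.08], 42],
    [[-39, 108, 0], [0, 0, 0.081], 42],
    [[-52, 144, 0], [0, 0.008, 0.081], 42],
    [[-66, 180, 0], [0, 0.008, 0.081], 42],
    [[-80, 216, 10], [0, 0.008, 0.081], 42],
    [[-93, 252, 30], [0, 0.008, 0.081], 42],
    [[-107, 291, 50], [0, 0.008, 0.081], 42],
    [[-107, 291, 70], [0, 0.008, 0.081], 42],
    [[-107, 291, 70], [0, 0.008, 0.081], 42],
  ],
)

```text
clock: 9.03
eef_pos: [0.546, -0.043, 0.1702]
tool_rot: [0.04, 0.999, -0.001, -0.004]
ft_force: [-0.1, 0.6, -0.2]
grip_width: 0.0419
```

Run:
```python
from h import *
plan([(.548,-.0457,.063,-.085)])
```

```text
t 9.03 tcp [ 0.546  -0.043   0.1702] grip 41.9 F [-0.1  0.6 -0.2] j [-0.08  0.43 -0.09  1.06 -0.    0.  ]
(0.548, -0.0457, 0.063, -0.085) [-2.6, -2.4, 53.2] [-0.002, -0.008, 0.005]
```

>>> send_rows(
  moves=[
    [[-2, -2, 30], [0, -0.008, 0], 42],
    [[-2, -2, 48], [0, -0.008, 0], 42],
    [[-2, -2, 53], [0, -0.008, 0], 42],
    [[-2, -2, 53], [0, -0.008, 0], 42],
    [[-2, -2, 53], [0, -0.008, 0], 0],
    [[-2, -2, 53], [0, -0.008, 0], 0],
    [[-2, -2, 53], [0, -0.008, 0], 0],
    [[-2, -2, 53], [0, -0.008, 0], 0],
    [[-2, -2, 35], [0, -0.008, 0], 0],
    [[-2, -2, 5], [0, -0.008, 0], 0],
    [[-2, -2, -30], [0, -0.008, 0], 0],
    [[-2, -2, -45], [0, -0.008, 0], 0],
  ],
)

```text
clock: 10.03
eef_pos: [0.55, -0.0452, 0.2201]
tool_rot: [0.04, 0.999, -0.001, 0.003]
ft_force: [1.4, -0.2, 0.0]
grip_width: 0.0157
```

Run:
```python
from h import *
plan([(.438,-.283,.14,0)])
```

```text
t 10.03 tcp [ 0.55   -0.0452  0.2201] grip 15.7 F [ 1.4 -0.2  0. ] j [-0.08  0.39 -0.01  1.16 -0.   -0.  ]
(0.438, -0.283, 0.14, 0) [92.8, -245.9, 26.0] [-0.003, 0.007, -0.08]
```

>>> send_rows(
  moves=[
    [[13, -35, 0], [0, 0, -0.04], 0],
    [[26, -70, 0], [0, 0, -0.08], 0],
    [[40, -105, 0], [0, 0.005, -0.08], 0],
    [[53, -140, 0], [0, 0.005, -0.08], 0],
    [[66, -175, 0], [0, 0.005, -0.08], 0],
    [[80, -210, 5], [0, 0.005, -0.08], 0],
    [[93, -246, 15], [0, 0.005, -0.08], 0],
    [[93, -246, 26], [0, 0.005, -0.08], 0],
    [[93, -246, 26], [0, 0.005, -0.08], 0],
    [[93, -246, 26], [0, 0.005, -0.08], 0],
  ],
)

```text
clock: 10.87
eef_pos: [0.4373, -0.2831, 0.1939]
tool_rot: [0.0, 1.0, -0.001, 0.0]
ft_force: [-0.3, -0.3, -0.8]
grip_width: 0.0153
```

Run:
```python
from h import *
plan([(.438,-.283,.0875,0)])
```

```text
t 10.87 tcp [ 0.4373 -0.2831  0.1939] grip 15.3 F [-0.3 -0.3 -0.8] j [-0.57  0.35 -0.14  1.08 -0.   -0.57]
(0.438, -0.283, 0.0875, 0) [-0.7, 0.2, 52.4] [-0.001, 0.001, -0.001]
```

>>> send_rows(
  moves=[
    [[-1, 0, 28], [0, 0, 0], 0],
    [[-1, 0, 46], [0, 0, 0], 0],
    [[-1, 0, 52], [0, 0, 0], 0],
    [[-1, 0, 52], [0, 0, 0], 0],
    [[-1, 0, 53], [0, 0, 0], 0],
    [[-1, 0, 53], [0, 0, 0], 25],
    [[-1, 0, 53], [0, 0, 0], 30],
    [[-1, 0, 53], [0, 0, 0], 35],
    [[-1, 0, 30], [0, 0, 0], 35],
    [[-1, 0, -5], [0, 0, 0], 35],
    [[-1, 0, -45], [0, 0, 0], 40],
    [[-1, 0, -75], [0, 0, 0], 42],
  ],
)

```text
clock: 11.87
eef_pos: [0.4387, -0.2828, 0.2717]
tool_rot: [0.0, 1.0, -0.001, 0.001]
ft_force: [0.4, -0.6, 0.5]
grip_width: 0.0422
```

>>> send_rows(
  moves=[
    [[20, 20, -10], [0, 0, 0], 42],
    [[40, 50, -10], [0, 0, 0], 42],
    [[50, 80, -10], [0, 0, 0], 42],
    [[50, 80, -10], [0, 0, 0], 42],
    [[50, 80, -10], [0, 0, 0], 42],
    [[50, 80, -10], [0, 0, 0], 42],
  ],
)

```text
clock: 12.37
eef_pos: [0.3894, -0.2029, 0.2818]
tool_rot: [-0.0, 1.0, -0.002, 0.002]
ft_force: [0.5, -0.4, 0.8]
grip_width: 0.0418
```

Run:
```python
from h import *
state(); c=get_calibration('wrist'); a=camera('wrist')[:,:,::-1]
np.savez('w3.npz',**c); cv2.imwrite('pics/w3raw.png',a); cv2.imwrite('pics/w3.png',cv2.resize(a,(800,500)))
```

```text
t 12.37 tcp [ 0.3894 -0.2029  0.2818] grip 41.8 F [ 0.5 -0.4  0.8] j [-0.48  0.13 -0.19  1.24 -0.   -0.48]
```

View pics/w3.png

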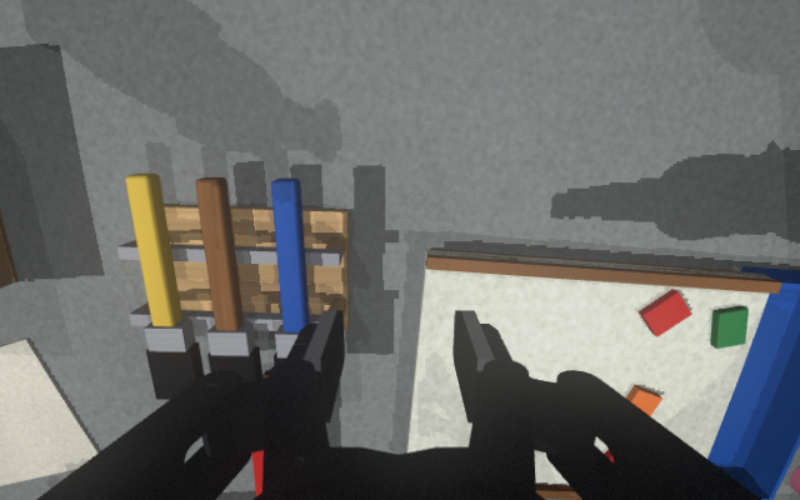

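```bash
cat >> h.py <<'E'
def box(x,y,yaw,sx,sy,z0,z1):
    q=np.array([[a*sx/2,b*sy/2] for a in(-1,1) for b in(-1,1)]); c,s=np.cos(yaw),np.sin(yaw)
    q=q@np.array([[c,s],[-s,c]])+[x,y]
    return np.array([[*v,z] for v in q for z in(z0,z1)])
def fitbox(views,size,z0,z1,x0,up=4):
    """views: (calib, mask). best x,y,yaw of a box whose silhouette matches masks"""
    from scipy.optimize import minimize
    ms=[cv2.GaussianBlur(cv2.resize(m.astype('float32'),None,fx=up,fy=up,interpolation=cv2.INTER_LINEAR),(0,0),up/2) for c,m in views]
    def cost(v):
        t=0
        for (c,_),m in zip(views,ms):
            p=((proj(c,box(v[0],v[1],v[2],*size,z0,z1))+.5)*up-.5)
            r=np.zeros_like(m); cv2.fillConvexPoly(r,cv2.convexHull((p*16).astype('int32')),1,shift=4)
            t+=np.abs(cv2.GaussianBlur(r,(0,0),up/2)-m).sum()/m.sum()
        return t
    r=minimize(cost,x0,method='Nelder-Mead',options=dict(initial_simplex=np.array(x0)+np.array([[0,0,0],[.01,0,0],[0,.01,0],[0,0,.08]]),xatol=1e-4,fatol=1e-4))
    return r.x,r.fun
def load(n): return dict(np.load(n))
E
python3 - <<'E'
from h import *
ct=get_calibration('top'); cw=load('w1.npz')
def red(f):
    im=cv2.imread(f); h=cv2.cvtColor(im,cv2.COLOR_BGR2HSV); return ((h[:,:,0]<8)|(h[:,:,0]>172))&(h[:,:,1]>150)&(h[:,:,2]>50)
mt=red('pics/top0.png'); mt[:,:440]=0; mt[:,480:]=0; mt[:170]=0; mt[220:]=0
mw=red('pics/w1raw.png'); mw[:,160:]=0; mw[:190]=0; mw[320:]=0
print(mt.sum(),mw.sum())
for v in ([(ct,mt)],[(cw,mw)],[(ct,mt),(cw,mw)]): print(fitbox(v,(.09,.02),.03,.065,[.6,-.325,0]))
g=lambda L,z:unproj(cw,np.array(L)/1.25,z)[:,:2].round(4).tolist()
print('rim',g([[284,66],[679,53]],.044),'top edges R',g([[672,69],[640,332]],.036),'L',g([[287,80],[308,335]],.036))
# chips
im=cv2.imread('pics/w1raw.png'); h=cv2.cvtColor(im,cv2.COLOR_BGR2HSV); m=((h[:,:,1]>150)&(h[:,:,2]>60)).astype('uint8'); m[:, :400]=0;m[:55]=0;m[262:]=0
n,l,st,ce=cv2.connectedComponentsWithStats(m)
for i in range(1,n):
    if 200<st[i][4]<2000: print(ce[i].round(),np.median(h[l==i],axis=0),unproj(cw,ce[i],.042)[0,:2].round(4))
plan([(.6,-.325,.16,0)])
E
```

```text
276 2112
(array([ 0.60672098, -0.32510746, -0.0325086 ]), np.float64(0.20925641059875488))
(array([ 0.60524358, -0.32501878, -0.05321052]), np.float64(0.44761133193969727))
(array([ 0.60519852, -0.32490573, -0.05755645]), np.float64(0.6587428450584412))
rim [[0.413, -0.1789], [0.4334, 0.1164]] top edges R [[0.4437, 0.1166], [0.6682, 0.1035]] L [[0.4218, -0.1803], [0.6378, -0.2009]]
[444.  83.] [  1. 163. 179.] [0.4617 0.0226]
[440. 180.] [ 10. 160. 210.] [0.5566 0.0171]
[435. 232.] [  2. 154. 159.] [0.6141 0.012 ]
[489. 245.] [ 23. 152. 197.] [0.6356 0.072 ]
t 12.42 tcp [ 0.3895 -0.2033  0.2816] grip 41.8 F [-0.6  0.2 -1.7] j [-0.48  0.13 -0.19  1.25 -0.   -0.48]
(0.6, -0.325, 0.16, 0) [-210.2, -121.6, 68.7] [-0.003, 0.004, 0.0]
```

>>> send_rows(
  moves=[
    [[-36, -20, 0], [0, 0, 0], 42],
    [[-72, -40, 0], [0, 0, 0], 42],
    [[-108, -61, 0], [0, 0, 0.02], 42],
    [[-144, -81, 0], [0, 0, 0.05], 42],
    [[-180, -101, 0], [0, 0.003, 0.05], 42],
    [[-216, -122, 20], [0, 0.003, 0.05], 42],
    [[-216, -122, 55], [0, 0.003, 0.05], 42],
    [[-216, -122, 75], [0, 0.003, 0.05], 42],
    [[-216, -122, 75], [0, 0.003, 0.05], 42],
    [[-216, -122, 75], [0, 0.003, 0.05], 42],
  ],
)

```text
clock: 13.25
eef_pos: [0.605, -0.3259, 0.2048]
tool_rot: [0.025, 1.0, -0.0, -0.002]
ft_force: [0.1, 0.2, 1.2]
grip_width: 0.0417
```

Run:
```python
from h import *
plan([(.6055,-.325,.053,-.05)]); c=get_calibration('wrist'); a=camera('wrist')[:,:,::-1]
b=a.copy()
for p in proj(c,box(.6055,-.325,-.05,.09,.02,.03,.065)): cv2.circle(b,tuple(int(v) for v in p),3,(255,0,255),1)
for p in proj(c,box(.6055,-.325,-.05,.12,.03,.0,.03)): cv2.circle(b,tuple(int(v) for v in p),3,(0,255,0),1)
cv2.imwrite('pics/w4.png',b)
```

```text
t 13.25 tcp [ 0.605  -0.3259  0.2048] grip 41.7 F [0.1 0.2 1.2] j [-0.49  0.67  0.42  1.32 -0.   -0.44]
(0.6055, -0.325, 0.053, -0.05) [-0.9, 1.0, 97.8] [-0.001, -0.004, -0.001]
```

View pics/w4.png

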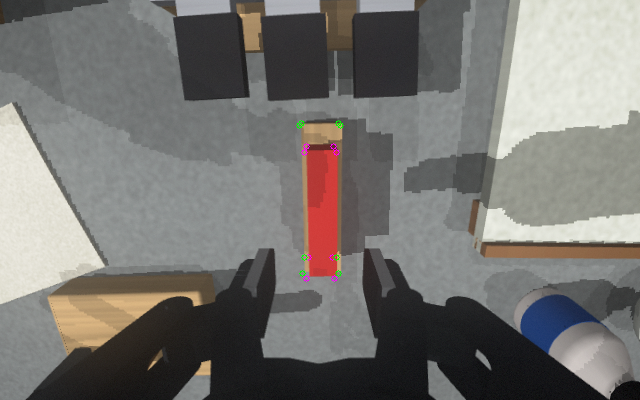

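>>> send_rows(
  moves=[
    [[-1, 1, 35], [0, 0, 0], 42],
    [[-1, 1, 65], [0, 0, 0], 42],
    [[-1, 1, 88], [0, 0, 0], 42],
    [[-1, 1, 97], [0, 0, 0], 42],
    [[-1, 1, 97], [0, 0, 0], 42],
    [[-1, 1, 97], [0, 0, 0], 42],
    [[-1, 1, 97], [0, 0, 0], 0],
    [[-1, 1, 97], [0, 0, 0], 0],
    [[-1, 1, 97], [0, 0, 0], 0],
    [[-1, 1, 97], [0, 0, 0], 0],
    [[-1, 1, 97], [0, 0, 0], 0],
  ],
)

```text
clock: 14.22
eef_pos: [0.6084, -0.3261, 0.1139]
tool_rot: [0.025, 1.0, -0.003, 0.002]
ft_force: [-0.4, 1.4, 6.4]
grip_width: 0.0189
```

Run:
```python
from h import *
state()
```

```text
t 14.22 tcp [ 0.6084 -0.3261  0.1139] grip 18.9 F [-0.4  1.4  6.4] j [-0.49  0.74  0.29  1.12 -0.   -0.44]
```

```bash
cat >> h.py <<'E'
B=np.array([.545,-.0405]); BY=-.068
def bw(bx,by): return B+[bx*np.cos(BY)-by*np.sin(BY),bx*np.sin(BY)+by*np.cos(BY)]
E
python3 - <<'E'
from h import *
plan([(*bw(.046,-.04),.09,BY),(*bw(.046,-.04),.036,BY)],.114)
E
```

```text
t 14.22 tcp [ 0.6084 -0.3261  0.1139] grip 18.9 F [-0.4  1.4  6.4] j [-0.49  0.74  0.29  1.12 -0.   -0.44]
(np.float64(0.5881757847033968), np.float64(-0.083533145542081), 0.09, -0.068) [32.0, 240.8, -91.4] [-0.005, 0.005, 0.018]
(np.float64(0.5881757847033968), np.float64(-0.083533145542081), 0.036, -0.068) [32.2, 241.0, -37.5] [-0.005, 0.005, 0.018]
```

>>> send_rows(
  moves=[
    [[0, 0, -15], [0, 0, 0], 0],
    [[0, 0, -45], [0, 0, 0], 0],
    [[0, 0, -80], [0, 0, 0], 0],
    [[0, 0, -90], [0, 0, 0], 0],
    [[0, 0, -90], [0, 0, 0], 0],
  ],
)

```text
clock: 14.63
eef_pos: [0.61, -0.3267, 0.2091]
tool_rot: [0.025, 1.0, -0.005, 0.007]
ft_force: [0.6, -0.4, -2.3]
grip_width: 0.0185
```

Run:
```python
from h import *
plan([(*bw(.046,-.04),.06,BY)],.114)
```

```text
t 14.63 tcp [ 0.61   -0.3267  0.2091] grip 18.5 F [ 0.6 -0.4 -2.3] j [-0.49  0.67  0.42  1.31 -0.   -0.44]
(np.float64(0.5881757847033968), np.float64(-0.083533145542081), 0.06, -0.068) [34.5, 242.1, 32.4] [-0.009, 0.014, 0.018]
```

>>> send_rows(
  moves=[
    [[5, 35, 0], [0, 0.005, 0], 0],
    [[10, 70, 0], [-0.005, 0.01, 0.01], 0],
    [[15, 105, 0], [-0.005, 0.01, 0.018], 0],
    [[20, 140, 0], [-0.005, 0.01, 0.018], 0],
    [[25, 175, 0], [-0.008, 0.012, 0.018], 0],
    [[30, 210, 0], [-0.008, 0.012, 0.018], 0],
    [[34, 242, 5], [-0.008, 0.012, 0.018], 0],
    [[34, 242, 20], [-0.008, 0.012, 0.018], 0],
    [[34, 242, 30], [-0.008, 0.012, 0.018], 0],
    [[34, 242, 32], [-0.008, 0.012, 0.018], 0],
    [[34, 242, 32], [-0.008, 0.012, 0.018], 0],
  ],
)

```text
clock: 15.55
eef_pos: [0.5873, -0.0842, 0.1718]
tool_rot: [0.035, 0.999, -0.0, -0.002]
ft_force: [0.3, -0.7, -2.5]
grip_width: 0.0186
```

Run:
```python
from h import *
plan([(*bw(.046,-.04),.036,BY),(*bw(.046,.15),.036,BY)],.114)
a=camera('wrist')[:,:,::-1]; b=camera('top')[:,:,::-1]
cv2.imwrite('pics/w5.png',np.vstack([a[:, :],b[150:300,250:510].repeat(2,0).repeat(2,1)[:, :520].copy() if 0 else cv2.resize(b[130:255,240:440],(640,400))])[:, :][::1])
v=cv2.imread('pics/w5.png'); cv2.imwrite('pics/w5.png',cv2.resize(v,(480,600)))
```

```text
t 15.55 tcp [ 0.5873 -0.0842  0.1718] grip 18.6 F [ 0.3 -0.7 -2.5] j [-0.14  0.51  0.05  1.11 -0.   -0.07]
(np.float64(0.5881757847033968), np.float64(-0.083533145542081), 0.036, -0.068) [-0.9, 0.8, 21.8] [-0.001, -0.003, -0.001]
(np.float64(0.6010858299918715), np.float64(0.1060277437010578), 0.036, -0.068) [-0.6, 190.8, 21.6] [-0.001, -0.003, -0.001]
```

View pics/w5.png

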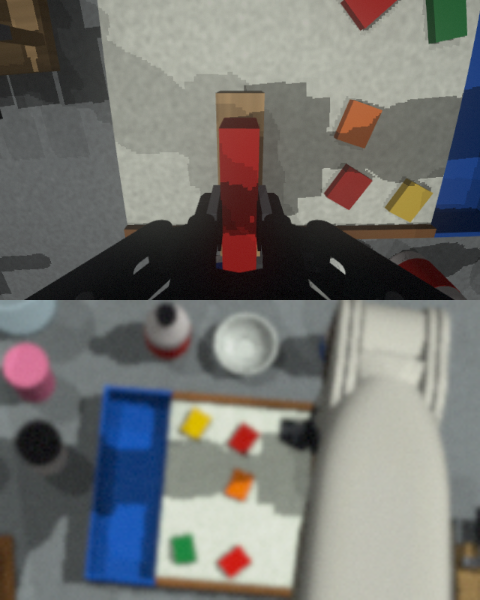

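>>> send_rows(
  moves=[
    [[0, 0, 12], [0, 0, 0], 0],
    [[0, 0, 19], [0, 0, 0], 0],
    [[0, 0, 22], [0, 0, 0], 0],
    [[0, 0, 22], [0, 0, 0], 0],
    [[0, 0, 22], [0, 0, 0], 0],
    [[0, 0, 22], [0, 0, 0], 0],
    [[0, 0, 22], [0, 0, 0], 0],
    [[0, 0, 22], [0, 0, 0], 0],
  ],
)

```text
clock: 16.32
eef_pos: [0.589, -0.0849, 0.1524]
tool_rot: [0.035, 0.999, -0.001, 0.001]
ft_force: [-0.1, 0.2, -2.9]
grip_width: 0.0193
```

Run:
```python
from h import *
plan([(*bw(.046,.15),.036,BY)],.114)
```

```text
t 16.32 tcp [ 0.589  -0.0849  0.1524] grip 19.3 F [-0.1  0.2 -2.9] j [-0.14  0.53  0.02  1.06 -0.   -0.07]
(np.float64(0.6010858299918715), np.float64(0.1060277437010578), 0.036, -0.068) [1.3, 191.3, 2.2] [-0.001, 0.002, -0.002]
```

>>> send_rows(
  moves=[
    [[0, 5, 2], [0, 0, 0], 0],
    [[0, 20, 3], [0, 0, 0], 0],
    [[0, 37, 3], [0, 0, 0], 0],
    [[0, 54, 3], [0, 0, 0], 0],
    [[0, 71, 3], [0, 0, 0], 0],
    [[0, 88, 3], [0, 0, 0], 0],
    [[1, 105, 3], [0, 0, 0], 0],
    [[1, 122, 3], [0, 0, 0], 0],
    [[1, 139, 3], [0, 0, 0], 0],
    [[1, 156, 3], [0, 0, 0], 0],
    [[1, 173, 3], [0, 0, 0], 0],
    [[1, 190, 2], [0, 0, 0], 0],
  ],
)

```text
clock: 17.32
eef_pos: [0.6014, 0.1059, 0.1505]
tool_rot: [0.035, 0.999, -0.001, 0.001]
ft_force: [-0.7, -0.3, -2.7]
grip_width: 0.0187
```

>>> send_rows(
  moves=[
    [[0, 3, 0], [0, 0, 0], 0],
    [[0, 3, -1], [0, 0, 0], 0],
    [[0, 0, -20], [0, 0, 0], 0],
    [[0, -30, -30], [0, 0, 0], 0],
    [[0, -70, -30], [0, 0, 0], 0],
    [[0, -105, -30], [0, 0, 0], 0],
    [[0, -105, -30], [0, 0, 0], 0],
  ],
)

```text
clock: 17.9
eef_pos: [0.593, -0.0059, 0.181]
tool_rot: [0.039, 0.999, -0.003, 0.001]
ft_force: [-1.8, 0.7, -3.3]
grip_width: 0.0188
```

Run:
```python
from h import *
plan([(*bw(-.046,-.02),.06,BY)],.114)
a=camera('wrist')[:,:,::-1]; cv2.imwrite('pics/w6.png',a)
```

```text
t 17.90 tcp [ 0.593  -0.0059  0.181 ] grip 18.8 F [-1.8  0.7 -3.3] j [-0.01  0.5   0.05  1.12 -0.01  0.07]
(np.float64(0.49774735888971644), np.float64(-0.057328187903120734), 0.06, -0.068) [91.0, -58.7, 7.1] [-0.006, 0.003, -0.01]
```

View pics/w6.png

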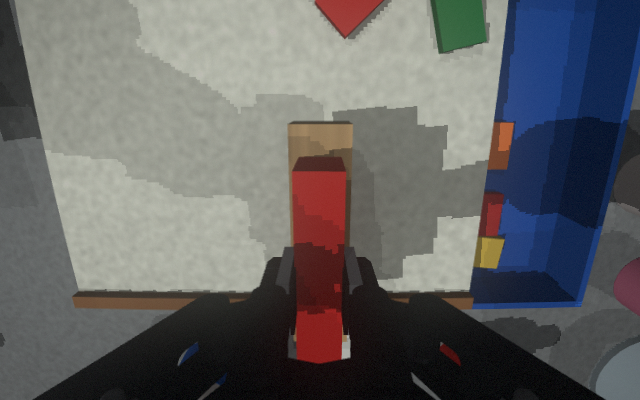

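>>> send_rows(
  moves=[
    [[30, -20, 0], [0, 0, 0], 0],
    [[60, -40, 0], [-0.004, 0, -0.01], 0],
    [[91, -59, 0], [-0.006, 0.003, -0.01], 0],
    [[91, -59, 7], [-0.006, 0.003, -0.01], 0],
    [[91, -59, 20], [-0.006, 0.003, -0.01], 0],
    [[91, -59, 29], [-0.006, 0.003, -0.01], 0],
    [[91, -59, 31], [-0.006, 0.003, -0.01], 0],
    [[91, -59, 31], [-0.006, 0.003, -0.01], 0],
  ],
)

```text
clock: 18.62
eef_pos: [0.498, -0.0548, 0.1499]
tool_rot: [0.033, 0.999, 0.002, -0.001]
ft_force: [-1.0, 0.0, -1.2]
grip_width: 0.019
```

Run:
```python
from h import *
plan([(*bw(-.046,.152),.036,BY)],.114)
```

```text
t 18.62 tcp [ 0.498  -0.0548  0.1499] grip 19.0 F [-1.   0.  -1.2] j [-0.11  0.37 -0.25  0.96  0.   -0.04]
(np.float64(0.5094343472561251), np.float64(0.11427430130645752), 0.036, -0.068) [-0.2, 169.4, 0.5] [0.004, -0.001, 0.002]
```

>>> send_rows(
  moves=[
    [[0, 5, 0], [0, 0, 0], 0],
    [[0, 18, 0], [0, 0, 0], 0],
    [[0, 33, 0], [0, 0, 0], 0],
    [[0, 48, 0], [0, 0, 0], 0],
    [[0, 63, 0], [0, 0, 0], 0],
    [[0, 78, 0], [0, 0, 0], 0],
    [[0, 93, 0], [0, 0, 0], 0],
    [[0, 108, 0], [0, 0, 0], 0],
    [[0, 124, 0], [0, 0, 0], 0],
    [[0, 140, 0], [0, 0, 0], 0],
    [[0, 155, 0], [0, 0, 0], 0],
    [[0, 170, 0], [0, 0, 0], 0],
  ],
)

```text
clock: 19.62
eef_pos: [0.5094, 0.1166, 0.1502]
tool_rot: [0.033, 0.999, 0.002, -0.001]
ft_force: [0.6, -0.3, -2.4]
grip_width: 0.0186
```

>>> send_rows(
  moves=[
    [[0, 4, 0], [0, 0, 0], 0],
    [[0, 4, -1], [0, 0, 0], 0],
    [[0, 0, -20], [0, 0, 0], 0],
    [[0, -20, -50], [0, 0, 0], 0],
    [[0, -35, -85], [0, 0, 0], 0],
    [[40, -35, -100], [0, 0, 0], 0],
    [[80, -35, -100], [0, 0, 0], 0],
    [[80, -35, -100], [0, 0, 0], 0],
    [[80, -35, -100], [0, 0, 0], 0],
  ],
)

```text
clock: 20.37
eef_pos: [0.4242, 0.0855, 0.2498]
tool_rot: [0.033, 0.999, 0.001, -0.002]
ft_force: [1.1, 0.6, -2.6]
grip_width: 0.019
```

Run:
```python
from h import *
plan([(*bw(0,0),.06,BY)],.114)
a=camera('wrist')[:,:,::-1]; b=camera('side')[:,:,::-1]
cv2.imwrite('pics/w7.png',cv2.resize(np.vstack([a,cv2.resize(b[130:330,200:520],(640,400))]),(480,600)))
cv2.imwrite('pics/w7raw.png',a); np.savez('w7.npz',**get_calibration('wrist'))
```

```text
t 20.37 tcp [0.4242 0.0855 0.2498] grip 19.0 F [ 1.1  0.6 -2.6] j [ 0.2   0.14 -0.26  1.17  0.    0.26]
(np.float64(0.545), np.float64(-0.0405), 0.06, -0.068) [-129.1, -118.0, 75.0] [0.003, -0.004, 0.003]
```

View pics/w7.png

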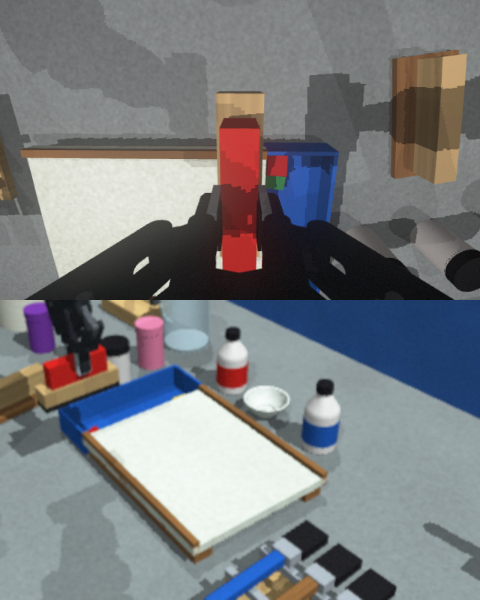

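>>> send_rows(
  moves=[
    [[-35, -5, -10], [0, 0, 0], 0],
    [[-70, -10, -20], [0, 0, 0], 0],
    [[-105, -20, -30], [0, 0, 0], 0],
    [[-140, -25, -40], [0, 0, 0], 0],
    [[-170, -25, -40], [0, 0, 0], 0],
    [[-170, -25, -40], [0, 0, 0], 0],
    [[-170, -25, -40], [0, 0, 0], 0],
  ],
)

```text
clock: 21.05
eef_pos: [0.5978, 0.0491, 0.2883]
tool_rot: [0.034, 0.999, 0.002, -0.001]
ft_force: [-1.2, 0.2, -4.3]
grip_width: 0.0188
```

Run:
```python
from h import *
c=get_calibration('wrist');state()
a=camera('wrist')[:,:,::-1]
np.savez('w8.npz',**c); cv2.imwrite('pics/w8raw.png',a)
b=camera('top')[:,:,::-1]; cv2.imwrite('pics/top8.png',b)
cv2.imwrite('pics/w8.png',np.hstack([cv2.resize(a[:,320:],(400,500)),cv2.resize(b[155:255,210:290],(400,500))]))
```

```text
t 21.05 tcp [0.5978 0.0491 0.2883] grip 18.8 F [-1.2  0.2 -4.3] j [0.08 0.45 0.26 1.39 0.   0.15]
```

View pics/w8.png

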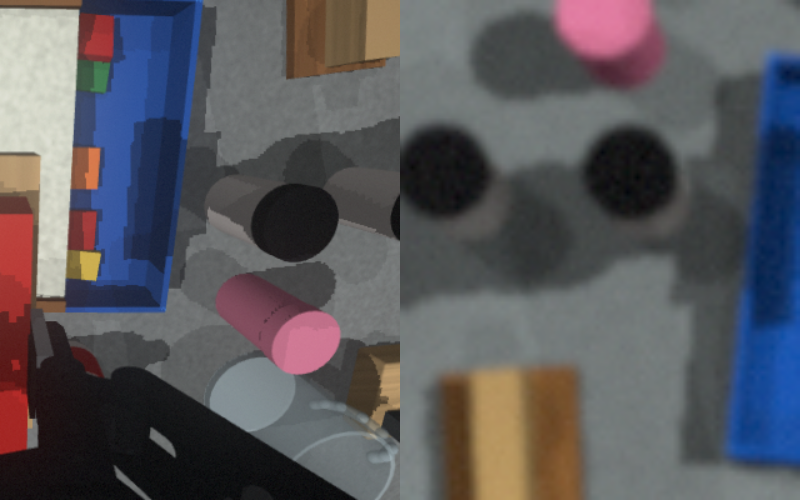

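Run:
```python
from h import *
c8=load('w8.npz'); c7=load('w7.npz'); cs=get_calibration('side')
for z in (.01,.02,.03,.04,.05):
    print(z,unproj(c8,[397.6,30.4],z)[0].round(3),unproj(c7,[373,217],z)[0].round(3),'side corner',unproj(cs,[262,216.7],z)[0].round(3))
ct=get_calibration('top')
# lids in top8 crop (x scale 5, y 5)
for p in ((445,172),(631,172)): print('lid',unproj(ct,[210+p[0]/5,155+p[1]/5],.09)[0].round(4))
for p in ((470,370),(525,370)): print('ledge bar end',unproj(ct,[210+p[0]/5,155+p[1]/5],.05)[0].round(4))
for p in ((441,370),(580,370)): print('foot end',unproj(ct,[210+p[0]/5,155+p[1]/5],.01)[0].round(4))
im=cv2.imread('pics/w7raw.png'); cv2.imwrite('pics/w7c.png',cv2.resize(im[40:260,500:640],None,fx=2.5,fy=2.5,interpolation=cv2.INTER_CUBIC))
```

```text
0.01 [0.458 0.136 0.01 ] [0.465 0.139 0.01 ] side corner [0.471 0.154 0.01 ]
0.02 [0.46  0.134 0.02 ] [0.462 0.137 0.02 ] side corner [0.464 0.141 0.02 ]
0.03 [0.462 0.132 0.03 ] [0.458 0.136 0.03 ] side corner [0.458 0.129 0.03 ]
0.04 [0.464 0.129 0.04 ] [0.455 0.134 0.04 ] side corner [0.451 0.117 0.04 ]
0.05 [0.466 0.127 0.05 ] [0.451 0.133 0.05 ] side corner [0.444 0.105 0.05 ]
lid [0.5975 0.1339 0.09  ]
lid [0.5989 0.0277 0.09  ]
ledge bar end [0.4889 0.1188 0.05  ]
ledge bar end [0.4893 0.087  0.05  ]
foot end [0.4935 0.1374 0.01  ]
foot end [0.4946 0.0546 0.01  ]
```

View pics/w7c.png

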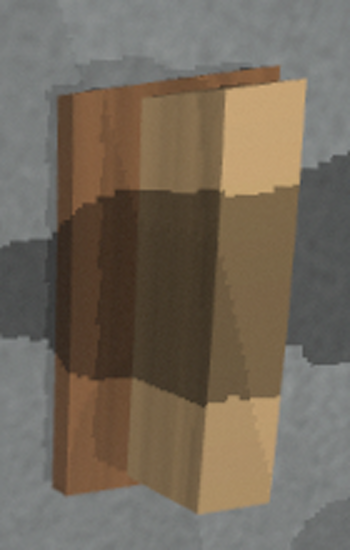

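Run:
```python
from h import *
c7=load('w7.npz'); ct=get_calibration('top')
q=unproj(c7,np.array([[223,85],[305,80],[270,500],[200,515]])/2.5+[500-.3,40-.3],.05)[:,:2]
print(q.round(4).tolist(),'c',q.mean(0).round(4)); 
d=(q[0]+q[1]-q[2]-q[3])/2; print('len,yaw',np.linalg.norm(d),np.arctan2(d[1],d[0]),'w',np.linalg.norm(q[0]-q[1]),np.linalg.norm(q[2]-q[3]))
for p in ((45,172),(231,172)): print('lid',unproj(ct,[210+p[0]/5,155+p[1]/5],.09)[0].round(4))
im=cv2.imread('pics/top0.png'); 
cv2.imwrite('pics/l0.png',cv2.resize(im[215:295,205:265],None,fx=7,fy=7,interpolation=cv2.INTER_CUBIC))
```

```text
[[0.3417, 0.3101], [0.341, 0.3387], [0.4892, 0.3532], [0.4931, 0.326]] c [0.4162 0.332 ]
len,yaw 0.15059093200516963 -3.040898096422263 w 0.028594026266491757 0.027449082331921042
lid [0.5946 0.3623 0.09  ]
lid [0.596  0.2561 0.09  ]
```

View pics/l0.png

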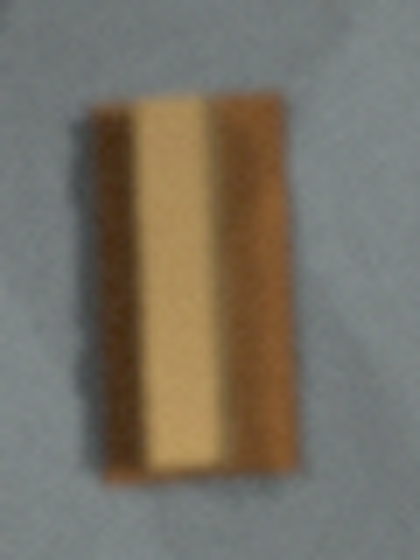

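Run:
```python
from h import *
ct=get_calibration('top')
q=unproj(ct,np.array([[135,97],[208,97],[222,462],[150,468]])/7+[205-.43,215-.43],.05)[:,:2]
d=(q[0]+q[1]-q[2]-q[3])/2; print(q.mean(0).round(4),np.linalg.norm(d),np.arctan2(d[1],d[0]))
plan([(.416,.332,.11,.1)],.114)
```

```text
[0.413  0.3292] 0.15019015807291788 0.08773200102245338
t 21.15 tcp [0.5956 0.0496 0.2892] grip 19.3 F [ 0.3  0.4 -2.8] j [0.08 0.44 0.26 1.39 0.   0.15]
(0.416, 0.332, 0.11, 0.1) [197.7, 269.7, 66.6] [0.004, -0.002, -0.166]
```

>>> send_rows(
  moves=[
    [[20, 27, 0], [0, 0, -0.03], 0],
    [[40, 54, 0], [0, 0, -0.07], 0],
    [[60, 81, 0], [0, 0, -0.12], 0],
    [[80, 108, 0], [0, 0, -0.162], 0],
    [[100, 135, 0], [0, 0, -0.162], 0],
    [[120, 162, 0], [0, 0, -0.162], 0],
    [[140, 189, 10], [0, 0, -0.162], 0],
    [[160, 216, 20], [0, 0, -0.162], 0],
    [[180, 243, 40], [0, 0, -0.162], 0],
    [[199, 268, 60], [0.003, -0.002, -0.162], 0],
    [[199, 268, 66], [0.003, -0.002, -0.162], 0],
    [[199, 268, 66], [0.003, -0.002, -0.162], 0],
  ],
)

```text
clock: 22.15
eef_pos: [0.4115, 0.3306, 0.2228]
tool_rot: [-0.05, 0.999, -0.001, -0.002]
ft_force: [0.9, -0.8, -2.5]
grip_width: 0.019
```

Run:
```python
from h import *
plan([(.4147,.3307,.05,.095)],.114)
c=get_calibration('wrist'); a=camera('wrist')[:,:,::-1].copy()
cv2.polylines(a,[cv2.convexHull(proj(c,box(.4147,.3307,.095,.15,.028,.05,.0501)).astype('float32')).astype('int32')],True,(255,0,255),1)
cv2.imwrite('pics/w9.png',a)
```

```text
t 22.15 tcp [0.4115 0.3306 0.2228] grip 19.0 F [ 0.9 -0.8 -2.5] j [ 0.68  0.35 -0.07  1.16  0.    0.58]
(0.4147, 0.3307, 0.05, 0.095) [-3.5, -0.1, 58.8] [-0.002, -0.004, 0.005]
```

View pics/w9.png

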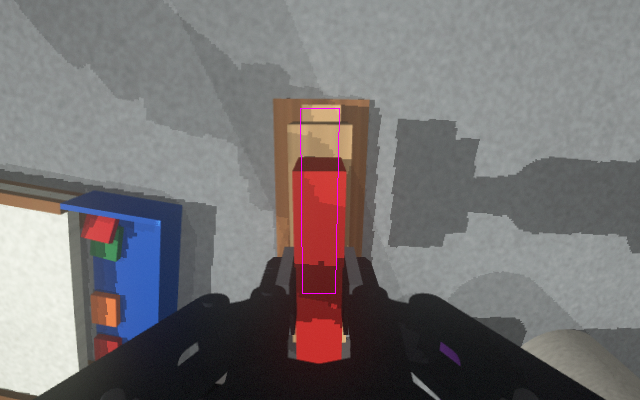

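Run:
```python
from h import *
from scipy.optimize import least_squares
c9=get_calibration('wrist'); a9=cv2.imread('pics/w9.png'); c8=load('w8.npz'); a8=cv2.imread('pics/w8raw.png'); c7=load('w7.npz'); a7=cv2.imread('pics/w7raw.png')
def cen(im,roi,hue):
    x0,x1,y0,y1=roi; h=cv2.cvtColor(im[y0:y1,x0:x1],cv2.COLOR_BGR2HSV); hh=h[:,:,0].astype(int)
    m=((np.abs((hh-hue+90)%180-90)<8)&(h[:,:,1]>110)&(h[:,:,2]>40)).astype('uint8')
    n,l,s,c=cv2.connectedComponentsWithStats(m); i=1+np.argmax(s[1:,4]); return c[i]+[x0,y0],s[i][:5]
r9=cen(a9,(70,135,205,262),0); r8=cen(a8,(370,430,0,60),0); r7=cen(a7,(345,400,190,260),0)
print(r9,r8,r7)
ob=[(c9,r9[0]),(c8,r8[0]),(c7,r7[0])]
for use in (ob,ob[:2]):
    s=least_squares(lambda X:np.concatenate([proj(c,X)[0]-p for c,p in use]),[.46,.135,.02]); print(s.x.round(4),s.fun.round(1))
v=[cv2.resize(i,(390,390),interpolation=cv2.INTER_CUBIC) for i in (a9[200:270,75:145],a8[0:70,375:445])]
cv2.imwrite('pics/red.png',np.hstack(v))
```

```text
(array([ 99.40703518, 228.27638191]), array([ 11,   9,  38,  29, 796], dtype=int32)) (array([396.87628866,  29.14329897]), array([ 13,  11,  28,  39, 970], dtype=int32)) (array([369.01498638, 220.93051771]), array([ 10,  18,  29,  28, 734], dtype=int32))
[0.4623 0.1336 0.0236] [-1.9 -1.   1.3  2.8  0.8 -2. ]
[0.4615 0.1339 0.0231] [-1.2 -2.   1.5  1.9]
```

View pics/red.png

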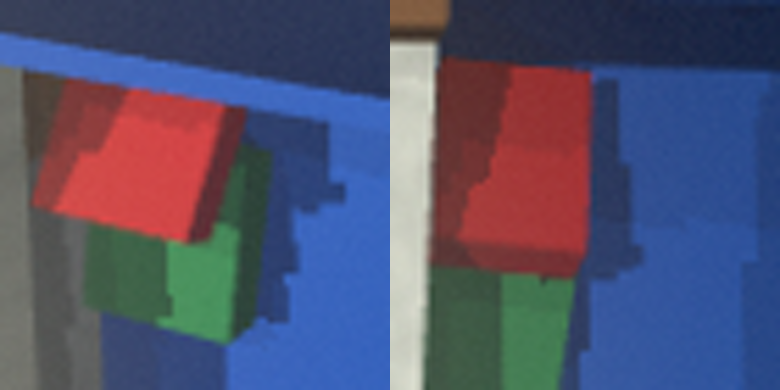

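>>> send_rows(
  moves=[
    [[-4, 0, 25], [0, -0.004, 0.004], 0],
    [[-4, 0, 45], [0, -0.004, 0.004], 0],
    [[-4, 0, 54], [0, -0.004, 0.004], 0],
    [[-4, 0, 56], [0, -0.004, 0.004], 0],
    [[-4, 0, 57], [0, -0.004, 0.004], 0],
    [[-4, 0, 58], [0, -0.004, 0.004], 0],
    [[-4, 0, 58], [0, -0.004, 0.004], 0],
  ],
)

```text
clock: 22.78
eef_pos: [0.4177, 0.3307, 0.1674]
tool_rot: [-0.047, 0.999, 0.0, 0.002]
ft_force: [0.3, -0.0, -2.2]
grip_width: 0.0187
```

Run:
```python
from h import *
plan([(.4147,.3307,.05,.095)],.114)
```

```text
t 22.78 tcp [0.4177 0.3307 0.1674] grip 18.7 F [ 0.3 -0.  -2.2] j [ 0.67  0.4  -0.14  1.02 -0.    0.58]
(0.4147, 0.3307, 0.05, 0.095) [3.0, 0.3, 3.4] [0.0, 0.004, -0.001]
```

>>> send_rows(
  moves=[
    [[2, 0, 2], [0, 0.003, 0], 0],
    [[2, 0, 3], [0, 0.003, 0], 0],
    [[2, 0, 4], [0, 0.003, 0], 0],
    [[2, 0, 4], [0, 0.003, 0], 0],
    [[2, 0, 4], [0, 0.003, 0], 0],
  ],
)

```text
clock: 23.2
eef_pos: [0.416, 0.3307, 0.1638]
tool_rot: [-0.047, 0.999, 0.0, 0.001]
ft_force: [-0.4, 0.7, -0.8]
grip_width: 0.0186
```

>>> send_rows(
  moves=[
    [[0, 0, 0], [0, 0, 0], 22],
    [[0, 0, 0], [0, 0, 0], 27],
    [[0, 0, 0], [0, 0, 0], 35],
    [[0, 0, 0], [0, 0, 0], 42],
    [[0, 0, 0], [0, 0, 0], 42],
    [[0, 0, -20], [0, 0, 0], 42],
    [[0, 0, -50], [0, 0, 0], 42],
    [[0, 0, -85], [0, 0, 0], 42],
    [[0, 0, -110], [0, 0, 0], 42],
    [[0, 0, -110], [0, 0, 0], 42],
  ],
)

```text
clock: 24.03
eef_pos: [0.4178, 0.3323, 0.2801]
tool_rot: [-0.047, 0.999, 0.004, 0.006]
ft_force: [1.3, 0.7, 1.1]
grip_width: 0.042
```

Run:
```python
from h import *
plan([(.595,.256,.2,0)])
c=get_calibration('wrist'); a=camera('wrist')[:,:,::-1].copy()
for b in (box(.4147,.3307,.095,.15,.028,.05,.0501),box(.4147,.3307,.095,.09,.02,.115,.1151)):
    cv2.polylines(a,[cv2.convexHull(proj(c,b).astype('float32')).astype('int32')],True,(255,0,255),1)
cv2.imwrite('pics/w10.png',a)
```

```text
t 24.03 tcp [0.4178 0.3323 0.2801] grip 42.0 F [1.3 0.7 1.1] j [ 0.67  0.31  0.04  1.28 -0.    0.58]
(0.595, 0.256, 0.2, 0) [-168.9, -92.8, 27.4] [0.007, 0.011, 0.094]
```

View pics/w10.png

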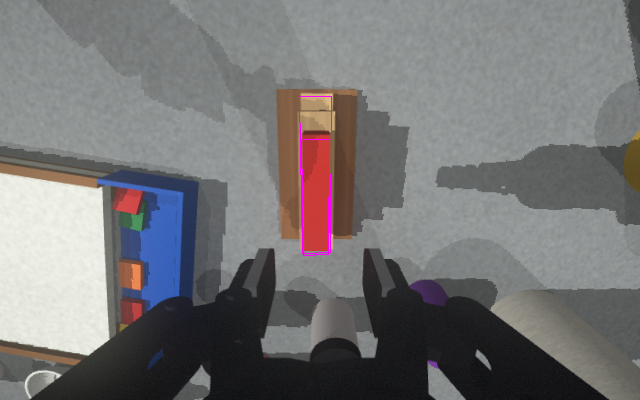

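Run:
```python
from h import *
for n in ('side','top'):
    c=get_calibration(n); im=camera(n); cv2.imwrite(f'pics/{n}11.png',im[:,:,::-1])
    if n=='side': im=cv2.imread('pics/side0.png')[:,:,::-1]
    for x,y in ((.595,.2561),(.594,.3625)):
        p=proj(c,[x,y,.09])[0]; u,v=p.astype(int); r=im[v-14:v+15,u-14:u+15].max(2)<60
        n_,l,s,ce=cv2.connectedComponentsWithStats(r.astype('uint8')); i=l[14,14]; print(n,p.round(1),ce[i]-14+[u,v],s[i], unproj(c,ce[i]-14+[u,v],.09)[0].round(4))
    q=[ (x,y) for x,y in ((393/1.25,190/1.25),)]
ct=get_calibration('top'); print('pink top',unproj(ct,[314/1.25,193/1.25],.09)[0].round(3))
plan([(.595,.256,.19,0),(.595,.256,.068,0)])
```

```text
side [276.8 158.2] [275.87850467 160.05607477] [  5  10  19  13 214] [0.5872 0.2491 0.09  ]
side [255.3 144.9] [253.95027624 146.54696133] [  4  11  19  12 181] [0.5857 0.3564 0.09  ]
top [256.2 189.7] [255.27169811 189.55471698] [  4   6  19  19 265] [0.5955 0.2588 0.09  ]
top [218.9 189.6] [217.42124542 189.45787546] [  4   5  19  20 273] [0.5944 0.3668 0.09  ]
pink top [0.699 0.274 0.09 ]
t 24.18 tcp [0.4156 0.3305 0.2737] grip 41.9 F [ 0.2 -0.3 -0.8] j [ 0.67  0.31  0.03  1.28 -0.    0.58]
(0.595, 0.256, 0.19, 0) [-171.5, -91.0, 30.0] [0.001, 0.002, 0.094]
(0.595, 0.256, 0.068, 0) [-171.3, -91.1, 152.0] [0.001, 0.002, 0.094]
```

>>> send_rows(
  moves=[
    [[-34, -18, 0], [0, 0, 0.04], 72],
    [[-68, -36, 0], [0, 0, 0.094], 72],
    [[-102, -54, 0], [0, 0, 0.094], 72],
    [[-136, -72, 0], [0, 0, 0.094], 72],
    [[-170, -90, 0], [0, 0, 0.094], 72],
    [[-170, -90, 30], [0, 0, 0.094], 72],
    [[-170, -90, 60], [0, 0, 0.094], 72],
    [[-170, -90, 60], [0, 0, 0.094], 72],
  ],
)

```text
clock: 24.85
eef_pos: [0.5901, 0.2544, 0.2045]
tool_rot: [0.001, 1.0, -0.003, -0.006]
ft_force: [-2.3, -0.4, -2.9]
grip_width: 0.0721
```

Run:
```python
from h import *
plan([(.5945,.257,.068,0)]); c=get_calibration('wrist'); im=camera('wrist')
cv2.imwrite('pics/w12.png',im[:,:,::-1])
# where is the black lid? print dark span along the projected lid row
p=proj(c,[[.5945,.257,.09],[.5945,.283,.09],[.5945,.231,.09],[.5685,.257,.09]]); print(p.round(1).tolist())
v=int(p[0,1]); v=min(v,399); print(v,''.join('#' if t<60 else '.' for t in im[v,200:440:4].max(1)))
v2=int((p[0,1]+p[3,1])/2); print(v2,''.join('#' if t<60 else '.' for t in im[v2,200:440:4].max(1)))
```

```text
t 24.85 tcp [0.5901 0.2544 0.2045] grip 72.1 F [-2.3 -0.4 -2.9] j [0.41 0.59 0.27 1.27 0.   0.41]
(0.5945, 0.257, 0.068, 0) [-5.4, 3.0, 82.4] [-0.006, -0.013, -0.002]
[[324.3, 240.7], [367.0, 240.6], [281.7, 240.7], [324.4, 199.5]]
240 ......................#####################.................
220 .......................###################..................
```

>>> send_rows(
  moves=[
    [[-5, 6, 30], [-0.003, -0.008, 0], 72],
    [[-5, 6, 60], [-0.003, -0.01, 0], 72],
    [[-5, 6, 78], [-0.003, -0.01, 0], 72],
    [[-5, 6, 82], [-0.003, -0.01, 0], 72],
    [[-5, 6, 82], [-0.003, -0.01, 0], 72],
    [[-5, 6, 82], [-0.003, -0.01, 0], 60],
    [[-5, 6, 82], [-0.003, -0.01, 0], 50],
    [[-5, 6, 82], [-0.003, -0.01, 0], 20],
    [[-5, 6, 82], [-0.003, -0.01, 0], 20],
    [[-5, 6, 82], [-0.003, -0.01, 0], 20],
    [[-5, 6, 82], [-0.003, -0.01, 0], 20],
  ],
)

```text
clock: 25.82
eef_pos: [0.5961, 0.2613, 0.1287]
tool_rot: [0.001, 1.0, 0.0, 0.002]
ft_force: [-0.3, -0.1, 6.4]
grip_width: 0.0509
```

>>> send_rows(
  moves=[
    [[0, 0, 0], [0, 0, 0], 20],
    [[0, 0, -4], [0, 0, 0], 20],
    [[0, 0, -9], [0, 0, 0], 20],
    [[0, 0, -12], [0, 0, 0], 20],
    [[0, 0, -12], [0, 0, 0], 20],
    [[0, 0, -12], [0, 0, 0], 20],
    [[0, 0, -12], [0, 0, 0], 20],
    [[0, 0, -12], [0, 0, 0], 20],
    [[0, 0, -12], [0, 0, 0], 20],
  ],
)

```text
clock: 26.57
eef_pos: [0.5958, 0.2613, 0.1402]
tool_rot: [0.001, 1.0, 0.0, 0.002]
ft_force: [-0.7, -0.1, -0.8]
grip_width: 0.0512
```

Run:
```python
from h import *
state()
```

```text
t 26.57 tcp [0.5958 0.2613 0.1402] grip 51.2 F [-0.7 -0.1 -0.8] j [ 0.41  0.64  0.18  1.11 -0.    0.41]
```

Run:
```python
from h import *
f=[]
for i in range(12): camera('top'); o=readout.get_obs(); f.append(o['ft_force'][2])
print(np.round(f,1),np.mean(f),o['eef_pos'])
```

```text
[-1.3 -1.  -1.6 -1.  -0.9 -1.6 -0.7 -1.5 -1.9 -1.8 -1.1 -0.9] -1.280601622752595 [0.59601376 0.26130797 0.14066345]
```

>>> send_rows(
  moves=[
    [[0, 0, 5], [0, 0, 0], 20],
    [[0, 0, 9], [0, 0, 0], 20],
    [[0, 0, 11], [0, 0, 0], 20],
    [[0, 0, 12], [0, 0, 0], 20],
    [[0, 0, 12], [0, 0, 0], 20],
    [[0, 0, 12], [0, 0, 0], 54],
    [[0, 0, 12], [0, 0, 0], 60],
    [[0, 0, 12], [0, 0, 0], 72],
    [[0, 0, 12], [0, 0, 0], 72],
    [[0, 0, -15], [0, 0, 0], 72],
    [[0, 0, -45], [0, 0, 0], 72],
    [[0, 0, -65], [0, 0, 0], 72],
  ],
)

```text
clock: 28.17
eef_pos: [0.5962, 0.2616, 0.2079]
tool_rot: [0.0, 1.0, 0.001, 0.003]
ft_force: [0.9, 0.9, 0.6]
grip_width: 0.0719
```

Run:
```python
from h import *
plan([(.594,.366,.15,0)])
c=get_calibration('wrist'); im=camera('wrist'); cv2.imwrite('pics/w13.png',im[:,:,::-1])
p=proj(c,[[.596,.261,.09],[.596,.287,.09],[.596,.235,.09]]); print(p.round(1).tolist())
v=int(p[0,1]); print(v,''.join('#' if t<60 else '.' for t in im[v,200:440:4].max(1)))
```

```text
t 28.17 tcp [0.5962 0.2616 0.2079] grip 71.9 F [0.9 0.9 0.6] j [ 0.41  0.59  0.28  1.26 -0.    0.41]
(0.594, 0.366, 0.15, 0) [2.3, 104.4, 4.0] [0.002, 0.006, -0.001]
[[317.8, 228.2], [360.2, 228.1], [275.4, 228.3]]
228 ..................######################....................
```

>>> send_rows(
  moves=[
    [[0, 35, 0], [0, 0, 0], 72],
    [[1, 70, 0], [0, 0.004, 0], 72],
    [[1, 105, 0], [0, 0.004, 0], 72],
    [[1, 107, 0], [0, 0.004, 0], 72],
    [[1, 107, 10], [0, 0.004, 0], 72],
    [[1, 107, 10], [0, 0.004, 0], 72],
  ],
)

```text
clock: 28.72
eef_pos: [0.5963, 0.369, 0.2004]
tool_rot: [0.0, 1.0, 0.001, 0.003]
ft_force: [-0.8, -0.8, -0.9]
grip_width: 0.0723
```

Run:
```python
from h import *
plan([(.594,.3685,.074,0)])
c=get_calibration('wrist'); im=camera('wrist'); cv2.imwrite('pics/w14.png',im[:,:,::-1])
p=proj(c,[[.594,.3685,.09],[.594,.3945,.09],[.594,.3425,.09],[.568,.3685,.09]]); print(p.round(1).tolist())
v=int(p[0,1]); print(v,''.join('#' if t<60 else '.' for t in im[v,200:440:4].max(1)))
for u in (int(p[0,0]),): print(''.join('#' if t<60 else '.' for t in im[100:320:4,u].max(1)))
```

```text
t 28.72 tcp [0.5963 0.369  0.2004] grip 72.3 F [-0.8 -0.8 -0.9] j [ 0.55  0.7   0.46  1.32 -0.    0.55]
(0.594, 0.3685, 0.074, 0) [2.8, -0.6, 72.3] [0.002, 0.007, -0.0]
[[317.8, 229.5], [361.9, 229.4], [273.7, 229.6], [317.7, 186.7]]
229 ..................#######################...................
.....................#######################...........
```

>>> send_rows(
  moves=[
    [[2, 0, 30], [0, 0.004, 0], 72],
    [[2, 0, 55], [0, 0.004, 0], 72],
    [[2, 0, 70], [0, 0.004, 0], 72],
    [[2, 0, 74], [0, 0.004, 0], 72],
    [[2, 0, 74], [0, 0.004, 0], 72],
    [[2, 0, 74], [0, 0.004, 0], 60],
    [[2, 0, 74], [0, 0.004, 0], 50],
    [[2, 0, 74], [0, 0.004, 0], 10],
    [[2, 0, 74], [0, 0.004, 0], 10],
    [[2, 0, 74], [0, 0.004, 0], 10],
    [[2, 0, 74], [0, 0.004, 0], 10],
    [[2, 0, 74], [0, 0.004, 0], 10],
  ],
)

```text
clock: 29.77
eef_pos: [0.596, 0.3681, 0.1291]
tool_rot: [0.001, 1.0, 0.001, 0.003]
ft_force: [0.6, -3.1, 5.7]
grip_width: 0.0509
```

>>> send_rows(
  moves=[
    [[0, 0, 0], [0, 0, 0], 10],
    [[0, 0, -5], [0, 0, 0], 10],
    [[0, 0, -15], [0, 0, 0], 10],
    [[0, 0, -30], [0, 0, 0], 10],
    [[0, 0, -50], [0, 0, 0], 10],
    [[0, 0, -75], [0, 0, 0], 10],
    [[0, 0, -100], [0, 0, 0], 10],
    [[0, 0, -100], [0, 0, 0], 10],
    [[0, 0, -100], [0, 0, 0], 10],
  ],
)

```text
clock: 30.52
eef_pos: [0.5961, 0.3687, 0.231]
tool_rot: [0.001, 1.0, 0.003, 0.005]
ft_force: [0.0, -0.8, -5.4]
grip_width: 0.0505
```

Run:
```python
from h import *
f=[]
for i in range(5): camera('top'); o=readout.get_obs(); f.append(o['ft_force'][2])
print(np.round(f,1)); plan([(*bw(0,0),.18,0),(*bw(0,0),.11,0)])
```

```text
[-5.8 -7.  -5.5 -5.1 -6.1]
t 30.77 tcp [0.5945 0.3673 0.2263] grip 50.6 F [ 0.3 -0.7 -6.1] j [ 0.55  0.69  0.5   1.38 -0.    0.56]
(np.float64(0.545), np.float64(-0.0405), 0.18, 0) [48.7, -407.9, -7.9] [0.0, 0.002, -0.002]
(np.float64(0.545), np.float64(-0.0405), 0.11, 0) [48.8, -407.9, 62.1] [0.0, 0.002, -0.002]
```

>>> send_rows(
  moves=[
    [[10, 0, -25], [0, 0, 0], 10],
    [[25, 0, -55], [0, 0, 0], 10],
    [[35, -10, -60], [0, 0, 0], 10],
    [[45, -35, -60], [0, 0, 0], 10],
    [[49, -65, -60], [0, 0, 0], 10],
    [[49, -97, -60], [0, 0, 0], 10],
    [[49, -130, -60], [0, 0, 0], 10],
    [[49, -163, -60], [0, 0, 0], 10],
    [[49, -196, -60], [0, 0, 0], 10],
    [[49, -228, -60], [0, 0, 0], 10],
    [[49, -258, -60], [0, 0, 0], 10],
    [[49, -275, -60], [0, 0, 0], 10],
  ],
)

```text
clock: 31.77
eef_pos: [0.544, 0.0891, 0.2851]
tool_rot: [0.002, 1.0, -0.001, -0.0]
ft_force: [-0.1, 0.1, -4.8]
grip_width: 0.0507
```

Run:
```python
from h import *
plan([(*bw(0,0),.14,0),(*bw(0,0),.111,0)])
```

```text
t 31.77 tcp [0.544  0.0891 0.2851] grip 50.7 F [-0.1  0.1 -4.8] j [ 0.16  0.35  0.11  1.33 -0.    0.17]
(np.float64(0.545), np.float64(-0.0405), 0.14, 0) [-1.7, -129.5, 91.3] [-0.002, -0.001, -0.005]
(np.float64(0.545), np.float64(-0.0405), 0.111, 0) [-1.7, -129.4, 120.3] [-0.002, -0.001, -0.005]
```

>>> send_rows(
  moves=[
    [[0, -30, 0], [0, 0, 0], 10],
    [[0, -60, 10], [0, 0, 0], 10],
    [[-1, -90, 25], [0, 0, 0], 10],
    [[-1, -118, 45], [0, 0, 0], 10],
    [[-1, -129, 65], [0, 0, 0], 10],
    [[-1, -129, 85], [0, 0, 0], 10],
    [[-1, -129, 100], [0, 0, 0], 10],
    [[-1, -129, 106], [0, 0, 0], 10],
    [[-1, -129, 108], [0, 0, 0], 10],
    [[-1, -129, 108], [0, 0, 0], 10],
    [[-1, -129, 108], [0, 0, 0], 10],
  ],
)

```text
clock: 32.68
eef_pos: [0.5449, -0.0398, 0.1781]
tool_rot: [0.002, 1.0, -0.001, 0.0]
ft_force: [0.1, 0.7, -4.0]
grip_width: 0.0506
```

Run:
```python
from h import *
plan([(*bw(0,0),.111,0)])
```

```text
t 32.68 tcp [ 0.5449 -0.0398  0.1781] grip 50.6 F [ 0.1  0.7 -4. ] j [-0.07  0.42 -0.09  1.07 -0.   -0.07]
(np.float64(0.545), np.float64(-0.0405), 0.111, 0) [-0.1, -0.7, 13.1] [-0.002, 0.001, -0.004]
```

>>> send_rows(
  moves=[
    [[0, 0, 6], [0, 0, 0], 10],
    [[0, 0, 10], [0, 0, 0], 10],
    [[0, 0, 11], [0, 0, 0], 10],
    [[0, 0, 12], [0, 0, 0], 10],
    [[0, 0, 13], [0, 0, 0], 10],
    [[0, 0, 14], [0, 0, 0], 10],
    [[0, 0, 14], [0, 0, 0], 10],
    [[0, 0, 14], [0, 0, 0], 10],
  ],
)

```text
clock: 33.35
eef_pos: [0.545, -0.0398, 0.1652]
tool_rot: [0.002, 1.0, -0.001, 0.001]
ft_force: [-3.0, 0.1, 4.4]
grip_width: 0.0505
```

Run:
```python
from h import *
state()
```

```text
t 33.35 tcp [ 0.545  -0.0398  0.1652] grip 50.5 F [-3.   0.1  4.4] j [-0.07  0.43 -0.11  1.04 -0.   -0.07]
```

Contact made at the expected height; release, retract and check.

>>> send_rows(
  moves=[
    [[0, 0, -1], [0, 0, 0], 52],
    [[0, 0, -1], [0, 0, 0], 58],
    [[0, 0, -1], [0, 0, 0], 68],
    [[0, 0, -1], [0, 0, 0], 72],
    [[0, 0, -1], [0, 0, 0], 72],
    [[0, 0, -25], [0, 0, 0], 72],
    [[0, 0, -60], [0, 0, 0], 72],
    [[0, 0, -95], [0, 0, 0], 72],
    [[0, 0, -125], [0, 0, 0], 72],
    [[30, 0, -135], [0, 0, 0], 72],
    [[30, 0, -135], [0, 0, 0], 72],
    [[30, 0, -135], [0, 0, 0], 72],
  ],
)

```text
clock: 34.35
eef_pos: [0.5144, -0.0395, 0.3013]
tool_rot: [0.002, 1.0, -0.001, 0.002]
ft_force: [-0.1, 0.4, -0.7]
grip_width: 0.0719
```

>>> send_rows(
  moves=[
    [[40, 0, 0], [0, 0, 0], 72],
    [[80, 0, 0], [0, 0, 0], 72],
    [[120, 0, 0], [0, 0, 0], 72],
    [[150, 0, 0], [0, 0, 0], 72],
    [[150, 0, 0], [0, 0, 0], 72],
    [[150, 0, 0], [0, 0, 0], 72],
  ],
)

```text
clock: 34.85
eef_pos: [0.3635, -0.0388, 0.3002]
tool_rot: [0.002, 1.0, -0.001, 0.002]
ft_force: [0.3, -0.4, 0.2]
grip_width: 0.0721
```

Run:
```python
from h import *
state(); ims={n:camera(n) for n in ('wrist','side','top')}
for n,i in ims.items(): cv2.imwrite(f'pics/{n}20.png',i[:,:,::-1])
def blobs(n,lo,f,z,area=(20,4000)):
    c=get_calibration(n); h=cv2.cvtColor(ims[n],cv2.COLOR_RGB2HSV); m=f(h).astype('uint8'); k,l,s,ce=cv2.connectedComponentsWithStats(m)
    for i in range(1,k):
        if area[0]<s[i][4]<area[1]:
            X=unproj(c,ce[i],z)[0]
            if .3<X[0]<.8 and -.5<X[1]<.5: print(n,lo,s[i][4],ce[i].round(),np.median(h[l==i],axis=0),X[:2].round(3))
sat=lambda h:(h[:,:,1]>150)&(h[:,:,2]>60)
blobs('top','sat',sat,.05); blobs('side','sat',sat,.02)
ct=get_calibration('top')
for x,y,z in ((.545,-.0405,.126),(.596,.2615,.09)):
    u,v=proj(ct,[x,y,z])[0].astype(int); r=(ims['top'][v-16:v+17,u-16:u+17].max(2)<60).astype('uint8'); k,l,s,ce=cv2.connectedComponentsWithStats(r)
    i=l[16,16]; print('lid',s[i],unproj(ct,ce[i]-16+[u,v],z)[0].round(4))
```

```text
t 34.85 tcp [ 0.3635 -0.0388  0.3002] grip 72.1 F [ 0.3 -0.4  0.2] j [-0.11 -0.03 -0.31  1.28 -0.   -0.1 ]
top sat 26 [310. 151.] [  1.  175.5  73.5] [0.722 0.104]
top sat 26 [379. 156.] [110.  172.5  68.5] [ 0.711 -0.099]
top sat 1740 [290. 208.] [108. 212. 142.] [0.55  0.161]
top sat 155 [304. 185.] [ 24. 220. 145.] [0.619 0.12 ]
top sat 337 [181. 202.] [138. 167. 150.] [0.563 0.48 ]
top sat 74 [303. 207.] [ 13.  221.5 177.5] [0.553 0.123]
top sat 275 [241. 250.] [ 15. 161. 110.] [0.427 0.299]
top sat 433 [226. 255.] [  3. 215. 144.] [0.411 0.342]
top sat 94 [299. 240.] [  2.5 220.  153.5] [0.458 0.133]
top sat 230 [446. 260.] [109.  204.  172.5] [ 0.406 -0.288]
top sat 192 [465. 259.] [ 15. 160. 130.] [ 0.41  -0.341]
top sat 299 [483. 261.] [ 25. 232. 204.] [ 0.404 -0.391]
side sat 536 [200. 168.] [  1. 214. 163.] [0.46  0.466]
side sat 1905 [283. 198.] [109. 211. 151.] [0.552 0.177]
side sat 228 [354. 181.] [  1.  212.5 143. ] [0.75  0.114]
side sat 296 [412. 220.] [109. 209. 136.] [ 0.733 -0.111]
side sat 729 [362. 317.] [109. 209. 215.] [ 0.431 -0.251]
side sat 923 [405. 357.] [ 27. 201. 239.] [ 0.425 -0.361]
lid [  7   8  18  19 254] [ 0.5432 -0.0386  0.126 ]
lid [  9   8  18  18 252] [0.5963 0.258  0.09  ]
```

Run:
```python
from workcell import order
print(order.job_done())
```

```text
the job is handed in; nothing more can be done
None
```

The job is handed in at about 35 s of the 210 s allowed. As far as my checks reach, every step was met.

- **Brushes:** the yellow, brown and blue brushes lie side by side across both rails, with their bristles past the +x rail. A picture confirmed this, and the final image still showed their handles in place.
- **Chips:** two strokes with the scraper cleared all five chips into the trough, and a picture showed the board clean. The red one leans on the green. I measured its height at about 24 mm, under the 34 mm limit.
- **Scraper:** it stands on the ledge, and its outline matched the planned position in a picture.
- **Jars:** the jar next to the trough pulled about 1.3 N, so it is the empty one. It was lifted 12 mm and set back where it stood. The other pulled 4 to 7 N, so it is the full one and now stands on the board. Its lid measures within about 3 mm of the board's centre.
- **Bystanders:** both bottles read where they started. The bowl was last seen in its place in pictures, but I did not measure it at the end.

I had used all 16 picture views by the time the scraper was placed, so the jar steps and the last check were made from numbers only. In that last check the green chip did not show separately, being under the red one. The yellow and dark red chips read as one patch inside the trough. No check failed or disagreed.

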